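Pack the F-clamp under the cantilever tray

TASK

Put the small F-clamp away in the toolbox. Press the spring latch so the tray pops up, swing the tray right over until it rests open, lay the clamp flat on the floor of the compartment with its fixed-jaw end tucked under the small fixed shelf, then swing the tray back and press it down until the latch catches. Never let the tray drop or slam, press the latch gently, and leave the other things on the bench where they are.

Things in the scene. Friction and masses are not known exactly. Their poses are not given: they have to be found in the camera images.
- toolbox: fixed grey metal toolbox base, open on top, 250 (its x) x 170 (its y) x 65 mm high; origin at the centre of its underside on the bench, z up. Walls and floor 4 mm thick: compartment 242 x 162 mm, 61 mm deep. The latch is in the middle of its -y long side; the tray swings over to its +y side. Steel link arms move outside both end walls (out to x = +-135 mm)
- shelf_edge (a point): middle of the free edge of a fixed shelf inside the toolbox: a 3 mm plate over the whole width of the compartment's +x end (farther from the robot), from the end wall to x = 46 mm; underside 50 mm, top 53 mm above the bench. The mouth left open runs only from x = -121 to +46 mm, shorter than the clamp, which must go in tilted, fixed-jaw end first under the shelf
- swing (a joint): swing of the tray, rad: 0 closed and latched, about 0.2 popped up on its plunger, 2.44 resting open on its stop. The tray stays level; each point moves on an arc in the toolbox's y-z plane: at swing q, a = 0.35 + q, it has moved from closed by 115*(cos 0.35 - cos a) mm to +y and 115*(sin a - sin 0.35) mm up. Past the top it falls by its weight to that side, so it stays open on its stop
- tray_handle (a point): centre of the tray's black bar handle: 134 mm long along the toolbox's x, 14 mm wide, 12 mm high, over the middle of the tray on two posts 120 mm apart, 67 mm over the tray's underside, 32 mm over its rim; axes as the toolbox's. The aluminium tray is 250 x 170 x 35 mm, 0.28 to 0.46 kg; closed, its underside is 67 mm above the bench, the handle's centre 134 mm
- tray_lip (a point): middle of the small lip on the tray's -y face that the latch hook catches, 5 mm above its underside, 91 mm from its centre. To close, press the handle down along the arc, against plunger and hook, 5 to 15 N (straight down, friction on the handle adds up to 15 N); near the bottom the lip passes the hook, which snaps back over it, and the tray meets a hard stop. Not caught, it rises again
- plunger (a point): top of a sprung steel plunger, 12 mm across, outside the toolbox's +y wall (x = 90, y = 95 mm in its frame). It pushes up under a tab of the tray: 67 mm above the bench when the tray is shut, 87 mm (its stop) when free. Push 9 N down to 7 N at the top
- latch (a joint): turn of the latch, rad: 0 at rest or catching, 0.40 pressed to its stop; a spring returns it (at the pad about 3 N to begin, 5 N at 0.25, 6.5 N at the hard stop). The tray is free from about 0.2 on, and rises at once, 20 mm in under half a second
- latch_pad (a point): press point on top of the latch's steel pad, which sticks out from the middle of the toolbox's -y wall to 148 mm from its centre; 44 mm wide, top face 51 mm above the bench at rest. The point is 134 mm from the toolbox's centre along -y and sinks 10 mm at 0.25 rad, 16 mm at the stop. The upright hook between pad and tray reaches 82 mm above the bench; keep clear of it and the rising tray
- clamp: loose F-clamp lying flat, 190 x 69 x 20 mm, 0.25 to 0.4 kg; origin under its bar's middle, at its underside. Steel bar along its x, x = -95 to 95, 16 mm wide, 4 to 16 mm high. Two dark jaws 20 mm high reach y = +55: fixed jaw x = 81 to 95, sliding jaw x = -45 to -27. Screw and wooden handle along x at y = 44, x = -11 to -95. Bar free to grip from x = -15 to 75
- clamp_jaw (a point): middle of the end face of the clamp's bar at the fixed jaw: 95 mm along the clamp's x, 10 mm above its underside. This end goes under the shelf
- wrench: loose open-end wrench, 160 mm long, lying on the bench: leave alone
- glue: loose yellow glue bottle, 54 mm across, 150 mm high: leave alone
- jar: loose jar, 64 mm across, 80 mm high: leave alone
- offcut: loose wood offcut 110 x 45 x 25 mm: leave alone
Not all that is in view belongs to the job. What is meant by the clamp is not orange, and is the smaller of those in its own colour.

How it is judged:
By the outcome, as a careful person would: the job done as asked, in the order asked, and still so for the second after the job is handed in, with the robot touching nothing.
It also fails if it takes over 72 s, if anything falls off the work surface, if the arm or the gripper's body presses on something with over 40 N, if the wrist force passes 120 N, or if a joint passes its speed limit or range.

ROBOT

A 6-joint arm with a two-finger parallel gripper is mounted at the origin on the work surface. World frame = base frame: x ahead of the robot, y to its left, z up, the work surface at z = 0. Lengths are in m, angles in degrees, forces in N, time in s.
With the tool pointing down it reaches from about 0.425 to 0.925 m from the base axis. Payload 12.5 kg.
Tool frame: the origin (TCP) lies at the very end of the fingers, on their centre line; the grasp point (between the pads) lies 19 mm behind it (robot.pinch_z is the distance from the TCP to the grasp point, in m); z points along the fingers, y is the line along which they close (so a half turn about z gives the same grasp; the last joint's range is limited). The gripper opens to 85 mm and grips with 20 to 120 N. Pads are 22 mm wide; open, the fingers measure 114 mm over their backs; the gripper's body (76 mm by 85 mm) begins 54 mm behind the grasp point. The pads swing forward as they close: fully open they stand 13 mm farther back than shut.
Start: joints at [-76.753, 28.126, 89.318, -0, 62.55, -6.05], TCP at [0.207, -0.59, 0.231] pointing down, gripper open.
Joint ranges: [-177.58, 177.58], [-47.91, 125.51], [2.72, 160], [-65.01, 245.01], [3.68, 167.84], [-153.87, 153.87]. Speed limits (degrees/s): [127.2, 127.2, 159.86, 180, 180, 180].

INTERFACE

Orientations are given as [roll, pitch, yaw] about the fixed x, y, z axes, in that order (R = Rz(yaw) Ry(pitch) Rx(roll)).
In Python, from station import robot gives the robot as it stands.
- The arm moves only by the tool arm_command, never from a script. Its argument "rows" is a list that holds one entry, the list of rows, each a list of 5 numbers: the opening, from 0 (shut) to 1 (fully open), then the shift along the tool's x, y, z in m, then the turn about the tool's z in degrees. In form: [[[grip, dx, dy, dz, spin], ...]]. A call has 1 to 5 rows; each row shifts and turns the commanded pose from where the row before left it, along the tool's axes as they then stand; what a row does not reach is not made up. A row lasts 1/12 s, in which the tool goes at most 41.7 mm and 7.16 degrees, less where a joint would pass 70% of its speed; a pose out of reach is approached as far as the arm can. A call is refused whole if a number of a shift passes 0.0417 or a number of a turn 7.16, either way. A call with a gripper value outside its range is refused whole. The fingers move at their own pace and stop on an object; "newtons" is the grip in N (left out, the last holds). Time passes only in rows, so rows that do not move let the fingers close. It gives the time, the measured TCP pose, the force, the opening and the grip force at its end, in the units of the state.
- robot.observe(): the state, without advancing time (a new reading comes with each control period).
- robot.read_camera(name): name is "scene" or "side" or "wrist"; returns a dict with "image" (384x512x3 uint8, red, green, blue), "camera_matrix" (3x3 intrinsics, pixels), "origin" and "attitude" of the camera in the world; the wrist camera has in their place "hand_eye" (4x4, takes a point from camera to tool coordinates, whose origin is the TCP and whose axes are the flange's). Camera axes: x right, y up, looking along -z (the intrinsics and any distortion apply to the point x, -y, -z); pixel columns grow to the right and rows downward; lengths in m; the calibration is good to about 2 mm. A picture is of the moment at which its call begins: read the wrist's pose just before it. There is no depth.
- robot.finish_job(): hands the job in; it is judged then, once.
Trained networks look in a picture, given as the dict that the camera call returned (one of the last four; its "shot" number tells which), for a name from the list of things; names that differ only in an ending like _2 or _b are one class to them, and where a whole thing is asked for, a point or a joint stands for the part that bears it (a point fixed in the world has none). Each returns a list of dicts, best first, with "p" (0 to 1); they miss things now and then, are a little off and sometimes report something else, mostly with a low value. They report only what shows in the picture. A call takes as long as a camera call. They do not tell look-alikes from the thing itself.
- robot.spot_in(picture, query): "xy" ([column, row] in pixels, amid what is visible of it).
- robot.spot_point(picture, query): "xy" ([column, row] in pixels: a listed point, or the origin of a listed thing).
The state is a dict: "t": time; "joint_positions": joint angles; "qvel": joint speeds; "joint_efforts": joint torques, N m; "tcp_pos": TCP position; "eef_rot": TCP orientation; "contact_force": force on the tool from outside, world axes, zero at the start; "ft_torque": the same for the moment, N m; "gripper_width": finger opening in m; "grip_force": force on a finger pad.
Only numpy, scipy, OpenCV 4.12 (cv2) and the standard library are available. Lean on these libraries where they do the work, as an engineer would, in place of code of your own. Each camera call takes 0.05 s, during which the arm holds its last target. There are 200 camera calls.

## Working session

There is one attempt and no reset: what is moved stays moved. The work goes in short steps, Python scripts to look and compute and a tool call to move; the robot and the scene stay as the last step left them, time stands still between calls to the robot, and variables do not carry over. Pictures are saved under pics/ and viewed, at most 10 in all, crops included, and the job is handed in when it is done.

Besides the shell and the picture viewer there is one more tool, called after "Call:" as name(argument=value, ...) on one line, values as JSON. arm_command: Moves the arm, as the interface text tells. Its arguments: {"type":"object","properties":{"rows":{"type":"array","items":{"type":"array","items":{"type":"array","items":{"type":"number"}}}},"newtons":{"type":"number"}},"required":["rows"]}

```bash
ls; mkdir -p pics; cat > h.py <<'E'
import numpy as np, cv2
from scipy.spatial.transform import Rotation as R
from station import robot
def att(a):
    a=np.array(a,float)
    return a if a.shape==(3,3) else R.from_euler('xyz',a,degrees=True).as_matrix()
def cam(n):
    s=robot.observe(); p=robot.read_camera(n)
    if n=='wrist':
        T=np.eye(4);T[:3,:3]=att(s['eef_rot']);T[:3,3]=s['tcp_pos'];T=T@np.array(p['hand_eye'])
        p['o'],p['A']=T[:3,3],T[:3,:3]
    else: p['o'],p['A']=np.array(p['origin']),att(p['attitude'])
    return p
def ray(p,xy):
    K=np.array(p['camera_matrix']);d=np.linalg.solve(K,[xy[0],xy[1],1]);d=p['A']@(d*[1,-1,-1]);return p['o'],d/np.linalg.norm(d)
def onz(p,xy,z):
    o,d=ray(p,xy);return o+d*(z-o[2])/d[2]
def tri(*pr):
    M=np.zeros((3,3));b=np.zeros(3)
    for p,xy in pr:
        o,d=ray(p,xy);P=np.eye(3)-np.outer(d,d);M+=P;b+=P@o
    x=np.linalg.solve(M,b);return x,[np.linalg.norm(np.cross(x-ray(p,xy)[0],ray(p,xy)[1])) for p,xy in pr]
def proj(p,X):
    v=p['A'].T@(np.array(X)-p['o'])*[1,-1,-1];u=np.array(p['camera_matrix'])@v;return u[:2]/u[2]
def save(p,n): cv2.imwrite('pics/'+n,cv2.cvtColor(p['image'],cv2.COLOR_RGB2BGR))
E
python3 - <<'E'
from h import *
np.set_printoptions(precision=4,suppress=True)
print(robot.observe())
P=[cam(n) for n in('scene','side','wrist')]
for n,p in zip('ssw',P):print({k:v for k,v in p.items() if k not in('image',)})
for q in['clamp','clamp_jaw','tray_handle','tray_lip','latch_pad','plunger','toolbox','shelf_edge','wrench','glue','jar','offcut']:
  for p in P:
    print(q,[(np.round(d['xy']).tolist(),round(d['p'],2)) for d in robot.spot_point(p,q)][:4] )
im=np.hstack([P[0]['image'],P[1]['image']]);
save(P[0],'a0.png');save(P[1],'a1.png');save(P[2],'a2.png')
cv2.imwrite('pics/a.png',cv2.resize(np.vstack([im,np.hstack([P[2]['image'],P[2]['image']*0])])[:,:,::-1],(800,600)))
E
```

```text
pics
{'t': 0.0, 'joint_positions': array([-76.7536,  28.1649,  89.3518,  -0.0008,  62.5502,  -6.0499]), 'qvel': array([ 0.0648,  0.0859,  0.0009,  0.0332, -0.0124,  0.065 ]), 'joint_efforts': array([  0.0014, -61.8442, -26.159 ,  -0.0001,   0.0041,  -0.    ]), 'tcp_pos': array([ 0.2065, -0.5896,  0.2307]), 'eef_rot': array([-179.9334,   -0.0063,   19.2967]), 'contact_force': array([ 0.0639,  1.5373, -0.4409]), 'ft_torque': array([-0.0047, -0.0545,  0.005 ]), 'grip_force': 0.0, 'gripper_width': 0.08567607627670783}
{'camera_matrix': array([[369.4643,   0.    , 252.8617],
       [  0.    , 369.4643, 191.3315],
       [  0.    ,   0.    ,   1.    ]]), 'origin': array([ 0.8183, -0.6766,  1.1921]), 'attitude': array([32.5182,  0.9104, 28.7758]), 'shot': 1, 'o': array([ 0.8183, -0.6766,  1.1921]), 'A': array([[ 0.8764, -0.3984,  0.2705],
       [ 0.4813,  0.7432, -0.4647],
       [-0.0159,  0.5375,  0.8431]])}
{'camera_matrix': array([[442.738 ,   0.    , 250.9079],
       [  0.    , 442.738 , 191.3439],
       [  0.    ,   0.    ,   1.    ]]), 'origin': array([0.3808, 1.0355, 1.2339]), 'a
[... 1221 characters left out ...]
0], 0.8), ([262.0, 154.0], 0.62)]
tray_lip []
latch_pad [([264.0, 198.0], 0.69)]
latch_pad [([248.0, 204.0], 0.51)]
latch_pad []
plunger []
plunger []
plunger []
toolbox [([299.0, 182.0], 0.57), ([284.0, 181.0], 0.56)]
toolbox [([239.0, 240.0], 0.87), ([239.0, 213.0], 0.57)]
toolbox []
shelf_edge [([300.0, 178.0], 0.69)]
shelf_edge [([225.0, 228.0], 0.88)]
shelf_edge []
wrench [([223.0, 250.0], 0.62)]
wrench [([260.0, 170.0], 0.69)]
wrench []
glue [([283.0, 286.0], 0.91)]
glue [([210.0, 162.0], 0.8), ([239.0, 153.0], 0.37)]
glue []
jar [([324.0, 247.0], 0.69)]
jar [([184.0, 199.0], 0.56), ([239.0, 151.0], 0.17)]
jar []
offcut [([269.0, 120.0], 0.76)]
offcut [([296.0, 311.0], 0.68)]
offcut []
```

View pics/a.png

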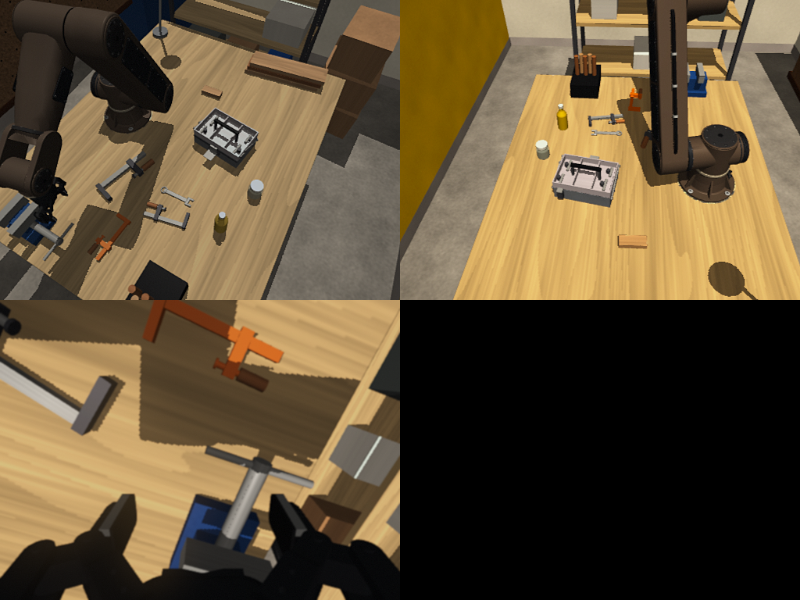

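```bash
python3 - <<'E'
import cv2
a=cv2.imread('pics/a0.png')[190:340,100:360]
cv2.imwrite('pics/c0.png',cv2.resize(a,None,fx=3,fy=3,interpolation=cv2.INTER_CUBIC))
E
```

```text
(no output)
```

View pics/c0.png

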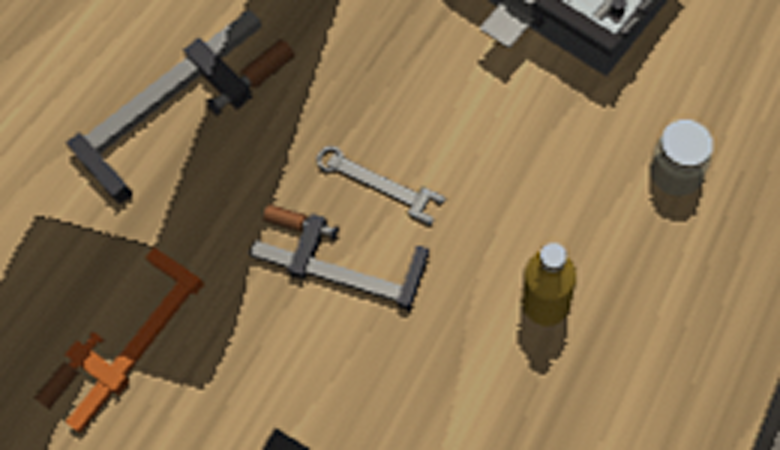

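```bash
python3 - <<'E'
from h import *
np.set_printoptions(precision=4,suppress=True)
P=[cam(n) for n in('scene','side')]
for q,z in [('tray_handle',.134),('tray_lip',.072),('latch_pad',.051),('toolbox',0),('shelf_edge',.05),('clamp',0),('wrench',0),('glue',0),('jar',0),('offcut',0),('clamp_jaw',.01)]:
  L=[robot.spot_point(p,q) for p in P]
  for p,l in zip(P,L): print(q,[(np.round(d['xy']),round(d['p'],2),onz(p,d['xy'],z)) for d in l[:3]])
  if all(L): print('   tri',tri(*[(p,l[0]['xy']) for p,l in zip(P,L)]))
for xy in [(185.7,273.3),(236,290.7),(240,273.3)]: print(onz(P[0],xy,.016))
# rulers
E
```

```text
tray_handle [(array([292., 159.]), 0.97, array([0.5348, 0.0939, 0.134 ]))]
tray_handle [(array([238., 215.]), 0.84, array([0.5327, 0.0815, 0.134 ])), (array([244., 151.]), 0.31, array([ 0.5456, -0.2384,  0.134 ]))]
   tri (array([0.5341, 0.0883, 0.1409]), [np.float64(0.002513342941219363), np.float64(0.0025133429412193533)])
tray_lip [(array([273., 182.]), 0.56, array([0.5056, 0.0092, 0.072 ])), (array([297., 181.]), 0.56, array([0.5801, 0.0551, 0.072 ]))]
tray_lip [(array([247., 205.]), 0.67, array([ 0.5121, -0.0193,  0.072 ]))]
   tri (array([ 0.5104, -0.0023,  0.0906]), [np.float64(0.0004025406874679409), np.float64(0.0004025406874680561)])
latch_pad [(array([264., 199.]), 0.62, array([ 0.503 , -0.0557,  0.051 ]))]
latch_pad [(array([249., 203.]), 0.63, array([ 0.5098, -0.0505,  0.051 ])), (array([184., 199.]), 0.32, array([ 0.7493, -0.0541,  0.051 ]))]
   tri (array([ 0.5063, -0.0539,  0.049 ]), [np.float64(0.003916751862581617), np.float64(0.003916751862581337)])
toolbox [(array([287., 183.]), 0.56, array([0.5326, 0.0769, 0.    ]))]
toolbox [(array([237., 237.]), 0.78, array([0.
[... 1823 characters left out ...]
293., 312.]), 0.62, array([0.3371, 0.3486, 0.    ]))]
   tri (array([0.3322, 0.3514, 0.0083]), [np.float64(0.005402775607793465), np.float64(0.005402775607793486)])
clamp_jaw [(array([122., 239.]), 0.96, array([ 0.1297, -0.4184,  0.01  ])), (array([163., 280.]), 0.9, array([ 0.3442, -0.4689,  0.01  ])), (array([236., 288.]), 0.68, array([ 0.5703, -0.3799,  0.01  ]))]
clamp_jaw [(array([291., 137.]), 0.84, array([ 0.367 , -0.4888,  0.01  ])), (array([241., 152.]), 0.81, array([ 0.5735, -0.3769,  0.01  ]))]
   tri (array([ 0.2929, -0.4222,  0.1242]), [np.float64(0.08867193845209308), np.float64(0.08867193845209329)])
[ 0.3998 -0.4163  0.016 ]
[ 0.576  -0.3871  0.016 ]
[ 0.5583 -0.3304  0.016 ]
```

Look-alikes for the clamp in the scene view are the large grey clamp (155,222), the orange clamp (146,311) and the small grey clamp (207,281). The close crop shows the one at (207,281) is grey and clearly smaller than the grey one at (155,222), so it is the target. Its fixed jaw is at (236,289). The tray handle is at (292,159) and the latch pad at (264,199).

Next I move over the clamp for a wrist view, then over the toolbox.

Call:
arm_command(rows=[[[1, 0.032, -0.011, -0.01, 0], [1, 0.032, -0.011, -0.01, 0], [1, 0.032, -0.011, -0.01, 0], [1, 0.032, -0.011, -0.01, 0], [1, 0.032, -0.011, -0.01, 0]]])

```text
t: 3.57
tcp_pos: [0.3404, -0.484, 0.2819]
eef_rot: [180.0, 0.0, 19.3]
contact_force: [-0.3, 0.0, -0.2]
gripper_width: 0.0854
grip_force: 0.0
```

Call:
arm_command(rows=[[[1, 0.032, -0.011, -0.01, 0], [1, 0.032, -0.011, -0.01, 0], [1, 0.032, -0.011, 0, 5], [1, 0, 0, 0, 5], [1, 0, 0, 0, 0]]])

```text
t: 3.98
tcp_pos: [0.4204, -0.421, 0.3015]
eef_rot: [180.0, -0.0, 9.2]
contact_force: [-0.5, 0.0, 0.4]
gripper_width: 0.0855
grip_force: 0.0
```

```bash
cat >> h.py <<'E'
def go(x,y,z,yaw=None):
    "total shifts in present tool axes to reach TCP x,y,z"
    s=robot.observe();A=att(s['eef_rot']);d=A.T@(np.array([x,y,z])-s['tcp_pos'])
    print('shift',np.round(d,4),'len',round(np.linalg.norm(d),3),'spin',None if yaw is None else round((s['eef_rot'][2]-yaw+180)%360-180,2))
def st():
    s=robot.observe();print('t',s['t'],'tcp',np.round(s['tcp_pos'],4),'rpy',np.round(s['eef_rot'],2),'F',np.round(s['contact_force'],2),'w',round(s['gripper_width'],4),'gf',round(s['grip_force'],1),'j6',round(s['joint_positions'][5],1))
def q(p,n,z=None):
    for d in robot.spot_point(p,n)[:3]: print(n,np.round(d['xy'],1),round(d['p'],2),'' if z is None else np.round(onz(p,d['xy'],z),4))
np.set_printoptions(precision=4,suppress=True)
E
python3 - <<'E'
from h import *
st();p=cam('wrist');save(p,'b.png')
q(p,'clamp',0);q(p,'clamp_jaw',.01);q(p,'wrench',0)
go(.47,.03,.33,-11)
E
```

```text
t 3.9833 tcp [ 0.4204 -0.421   0.3015] rpy [179.98  -0.01   9.24] F [-0.47  0.03  0.35] w 0.0855 gf 0.0 j6 29.4
clamp [168.3 267.7] 0.86 [ 0.1916 -0.3009  0.    ]
clamp [251.8 102.2] 0.8 [ 0.4845 -0.4006  0.    ]
clamp [338.3 208.8] 0.61 [ 0.3449 -0.5628  0.    ]
clamp_jaw [283.9 198. ] 0.9 [ 0.3523 -0.4717  0.01  ]
clamp_jaw [245.9  24.2] 0.79 [ 0.5792 -0.3784  0.01  ]
clamp_jaw [234.1 298.3] 0.59 [ 0.1551 -0.4208  0.01  ]
wrench [171.1  94.5] 0.77 [ 0.4764 -0.2862  0.    ]
shift [ 0.1246 -0.4384 -0.0288] len 0.457 spin 20.38
```

View pics/b.png

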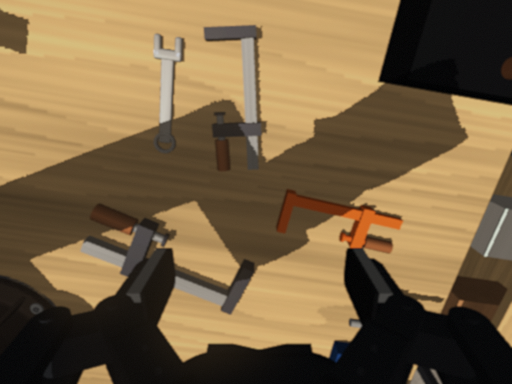

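The wrist view shows the small grey clamp: fixed jaw at (248,33), bar tail at (254,166), sliding jaw at (237,129). The wrench is next to it at (167,95), and the large grey and orange clamps are below.

Call:
arm_command(rows=[[[1, 0.0104, -0.0365, -0.0024, 0], [1, 0.0104, -0.0365, -0.0024, 0], [1, 0.0104, -0.0365, -0.0024, 0], [1, 0.0104, -0.0365, -0.0024, 0], [1, 0.0104, -0.0365, -0.0024, 0]]])

```text
t: 4.6
tcp_pos: [0.4403, -0.2329, 0.3134]
eef_rot: [180.0, -0.0, 9.3]
contact_force: [0.8, -0.6, 0.6]
gripper_width: 0.0855
grip_force: 0.0
```

Call:
arm_command(rows=[[[1, 0.0104, -0.0365, -0.0024, 0], [1, 0.0104, -0.0365, -0.0024, 0], [1, 0.0104, -0.0365, -0.0024, 0], [1, 0.0104, -0.0365, -0.0024, 0], [1, 0.0104, -0.0365, -0.0024, 0]]])

```text
t: 5.02
tcp_pos: [0.4624, -0.0443, 0.3255]
eef_rot: [180.0, -0.0, 9.3]
contact_force: [1.0, -0.6, 0.2]
gripper_width: 0.0856
grip_force: 0.0
```

Call:
arm_command(rows=[[[0, 0.0104, -0.0365, -0.0024, 0], [0, 0.0104, -0.0365, -0.0024, 6.8], [0, 0, 0, 0, 6.8], [0, 0, 0, 0, 6.8], [0, 0, 0, 0, 0]]])

```text
t: 5.43
tcp_pos: [0.4712, 0.0269, 0.3298]
eef_rot: [180.0, 0.0, -10.7]
contact_force: [0.8, 0.7, 0.1]
gripper_width: 0.0256
grip_force: 0.0
```

```bash
python3 - <<'E'
from h import *
st();p=cam('wrist');save(p,'c.png')
q(p,'tray_handle',.134);q(p,'tray_lip',.072);q(p,'latch_pad',.051);q(p,'toolbox',0)
import pickle;p.pop('image');pickle.dump(p,open('c.pkl','wb'))
E
```

```text
t 5.4333 tcp [0.4712 0.0269 0.3298] rpy [179.99   0.   -10.74] F [0.81 0.7  0.12] w 0.0256 gf 0.0 j6 96.0
tray_handle [200.2 120.7] 0.66 [0.5331 0.0812 0.134 ]
tray_handle [314.8 108.4] 0.49 [ 0.5226 -0.0452  0.134 ]
tray_lip [281.6 112.1] 0.73 [ 0.5206 -0.0126  0.072 ]
latch_pad [312.2 108.8] 0.94 [ 0.5155 -0.0557  0.051 ]
toolbox [220.9 110.3] 0.79 [0.5349 0.074  0.    ]
toolbox [212.6  78. ] 0.71 [0.5823 0.0756 0.    ]
```

View pics/c.png

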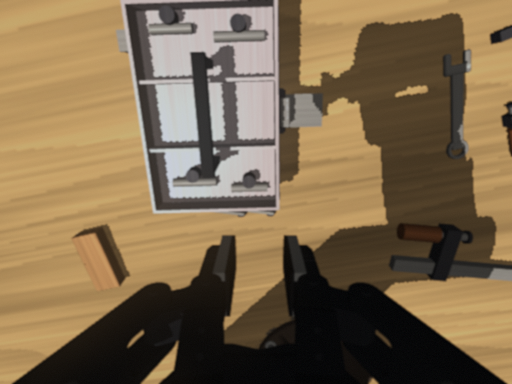

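The closed tray is in view. Its rim corners are at (154,213), (277,211) and (279,1), the handle runs from (199,53) to (208,178), and the latch pad is at (312,109).

```bash
python3 - <<'E'
from h import *
import pickle;p=pickle.load(open('c.pkl','rb'));g=lambda *a:onz(p,a,a[2]) if 0 else None
im=cv2.imread('pics/c.png')
f=lambda u,v,z:onz(p,(u,v),z)[:2]
bl,br,tr,tl=f(154,213,.102),f(277,211,.102),f(278,1,.102),f(124,2,.102)
for n,a in zip(('bl','br','tr','tl'),(bl,br,tr,tl)):print(n,a)
an=lambda d:np.degrees(np.arctan2(d[1],d[0]))
print('yaw from -y edge',an(tr-br),'len',np.linalg.norm(tr-br),'from +y edge',an(tl-bl),np.linalg.norm(tl-bl),'end',an(bl-br)-90,np.linalg.norm(bl-br))
h1,h2=f(199,54,.140),f(208,178,.140);print('handle',an(h1-h2),np.linalg.norm(h1-h2),(h1+h2)/2,'centre of corners',(bl+tr)/2,(br+tl)/2)
pad=[f(*a,.051) for a in((283,94),(322,96),(322,124),(283,126))];print('pad',pad,np.mean(pad,0), 'outer edge mid',(pad[1]+pad[2])/2)
E
```

```text
bl [0.4251 0.1787]
br [0.3973 0.016 ]
tr [ 0.6383 -0.0258]
tl [0.6681 0.1377]
yaw from -y edge -9.832688382641773 len 0.24453572715573643 from +y edge -9.592033214016375 0.2464486726971054 end -9.685478156367452 0.1651162972970786
handle -9.811041928671633 0.1311863833851777 [0.5334 0.076 ] centre of corners [0.5317 0.0765] [0.5327 0.0768]
pad [array([ 0.5419, -0.0196]), array([ 0.5296, -0.0708]), array([ 0.4928, -0.0664]), array([ 0.5001, -0.0128])] [ 0.5161 -0.0424] outer edge mid [ 0.5112 -0.0686]
```

Call:
arm_command(rows=[[[0, 0.018, 0.0255, 0, -1], [0, 0.018, 0.0255, 0, 0], [0, 0.018, 0.0255, 0.01, 0], [0, 0, 0, 0.04, 0], [0, 0, 0, 0.04, 0]]])

```text
t: 6.1
tcp_pos: [0.5123, -0.0597, 0.2396]
eef_rot: [180.0, -0.2, -9.6]
contact_force: [1.5, -0.9, -1.3]
gripper_width: 0.0001
grip_force: 0.0
```

Call:
arm_command(rows=[[[0, 0, 0, 0.04, 0], [0, 0, 0, 0.04, 0], [0, 0, 0, 0.04, 0], [0, 0, 0, 0.02, 0], [0, 0, 0, 0, 0]]])

```text
t: 6.52
tcp_pos: [0.5095, -0.0578, 0.0961]
eef_rot: [-180.0, 0.4, -9.5]
contact_force: [-0.8, 0.1, 0.2]
gripper_width: 0.0002
grip_force: 0.0
```

```bash
python3 - <<'E'
from h import *
st();p=cam('wrist');save(p,'d.png');q(p,'latch_pad',.051);q(p,'tray_handle',.134)
go(.511,-.0585,.056,-9.75)
E
```

```text
t 6.5167 tcp [ 0.5095 -0.0578  0.0961] rpy [-179.97    0.4    -9.47] F [-0.82  0.14  0.19] w 0.0002 gf 0.0 j6 85.6
latch_pad [254.2 211.5] 0.72 [ 0.5144 -0.0556  0.051 ]
tray_handle [ 97.5 189.9] 0.16 [ 0.5666 -0.0081  0.134 ]
shift [-0.001   0.0005  0.045 ] len 0.045 spin 0.25
```

View pics/d.png

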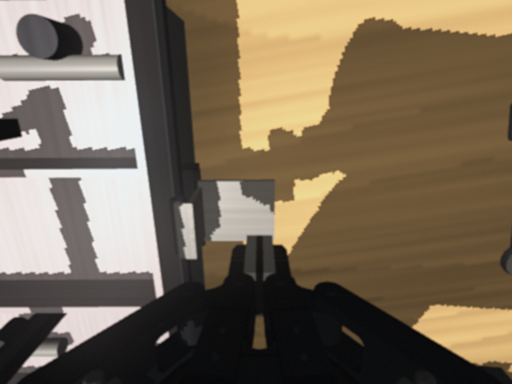

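The closed fingertips are at (260,240). The pad spans columns 200 to 273 and rows 180 to 240, and the hook is at (188,232).

```bash
python3 - <<'E'
from h import *
p=cam('wrist')
for a in((203,180),(273,180),(273,240),(208,241)):print(onz(p,a,.051))
print(proj(p,[.5095,-.0578,.0961]),proj(p,[.511,-.0585,.051]))
E
```

```text
[ 0.5433 -0.0256  0.051 ]
[ 0.5356 -0.0718  0.051 ]
[ 0.4913 -0.0651  0.051 ]
[ 0.4982 -0.019   0.051 ]
[258.7775 251.5678] [259.4372 216.4466]
```

Call:
arm_command(rows=[[[0, 0, 0, 0.02, 0], [0, 0, 0, 0.014, 0], [0, 0, 0, 0.004, 0], [0, 0, 0, 0.003, 0], [0, 0, 0, 0.002, 0]]])

```text
t: 7.13
tcp_pos: [0.5119, -0.0578, 0.0579]
eef_rot: [180.0, -0.1, -9.5]
contact_force: [1.2, -1.3, -0.3]
gripper_width: 0.0
grip_force: 0.0
```

Call:
arm_command(rows=[[[0, 0, 0, 0.002, 0], [0, 0, 0, 0.002, 0], [0, 0, 0, 0.002, 0], [0, 0, 0, 0.001, 0], [0, 0, 0, 0, 0]]])

```text
t: 7.55
tcp_pos: [0.5115, -0.0578, 0.05]
eef_rot: [180.0, -0.0, -9.5]
contact_force: [-0.4, -0.4, 1.0]
gripper_width: -0.0004
grip_force: 0.6
```

Call:
arm_command(rows=[[[0, 0, 0, 0.002, 0], [0, 0, 0, 0.002, 0], [0, 0, 0, 0.001, 0], [0, 0, 0, 0.001, 0], [0, 0, 0, 0, 0]]])

```text
t: 7.97
tcp_pos: [0.5115, -0.0578, 0.0438]
eef_rot: [180.0, -0.0, -9.5]
contact_force: [0.6, -3.1, 3.4]
gripper_width: -0.0
grip_force: 2.4
```

```bash
python3 - <<'E'
from h import *
st();p=cam('wrist');q(p,'tray_lip',.072);save(p,'e.png')
E
```

```text
t 7.9667 tcp [ 0.5115 -0.0578  0.0438] rpy [179.99  -0.02  -9.53] F [ 0.58 -3.09  3.43] w -0.0 gf 2.4 j6 85.7
tray_lip [115.1 312. ] 0.92 [0.5077 0.0101 0.072 ]
```

Call:
arm_command(rows=[[[0, 0, 0, 0.001, 0], [0, 0, 0, 0.001, 0], [0, 0, 0, 0.001, 0], [0, 0, 0, 0, 0]]])

```text
t: 8.4
tcp_pos: [0.5115, -0.0577, 0.0408]
eef_rot: [180.0, -0.0, -9.5]
contact_force: [0.2, -2.5, 5.2]
gripper_width: 0.0006
grip_force: 2.7
```

```bash
python3 - <<'E'
from h import *
st();p=cam('wrist');q(p,'tray_lip',.072);a=cv2.imread('pics/e.png');save(p,'f.png');b=cv2.imread('pics/f.png');print(np.abs(a.astype(int)-b).mean())
p=cam('scene');q(p,'tray_handle',.134)
E
```

```text
t 8.4 tcp [ 0.5115 -0.0577  0.0408] rpy [180.    -0.02  -9.53] F [ 0.21 -2.46  5.17] w 0.0006 gf 2.7 j6 85.7
tray_lip [113.8 318. ] 0.64 [0.5068 0.0097 0.072 ]
4.09676276312934
tray_handle [293.9 157.1] 0.73 [0.5387 0.1047 0.134 ]
```

Call:
arm_command(rows=[[[0, 0, 0, 0, 0], [0, 0, 0, 0, 0], [0, 0, 0, 0, 0]]])

```text
t: 8.85
tcp_pos: [0.5115, -0.0577, 0.0409]
eef_rot: [180.0, -0.0, -9.5]
contact_force: [1.0, -2.5, 6.1]
gripper_width: -0.0002
grip_force: 2.7
```

```bash
python3 - <<'E'
from h import *
st();p=cam('wrist');save(p,'g.png');P=cam('scene');S=cam('side')
a=robot.spot_point(P,'tray_handle')[0]['xy'];b=robot.spot_point(S,'tray_handle')[0]['xy'];print(a,b,tri((P,a),(S,b)))
for X in([.5355,.0755,.134],[.537,.0855,.1547]):print(proj(P,X),proj(S,X))
e,g=cv2.imread('pics/e.png'),cv2.imread('pics/g.png');cv2.imwrite('pics/eg.png',cv2.resize(np.hstack([e,g]),(800,300)))
E
```

```text
t 8.85 tcp [ 0.5115 -0.0577  0.0409] rpy [180.    -0.02  -9.53] F [ 0.95 -2.46  6.13] w -0.0002 gf 2.7 j6 85.7
[294.0, 157.9] [237.9, 212.3] (array([0.5377, 0.0879, 0.1507]), [np.float64(0.007427300967104402), np.float64(0.0074273009671040465)])
[289.5618 162.4902] [236.9597 213.2876]
[291.5752 157.113 ] [235.8913 211.3605]
```

View pics/eg.png

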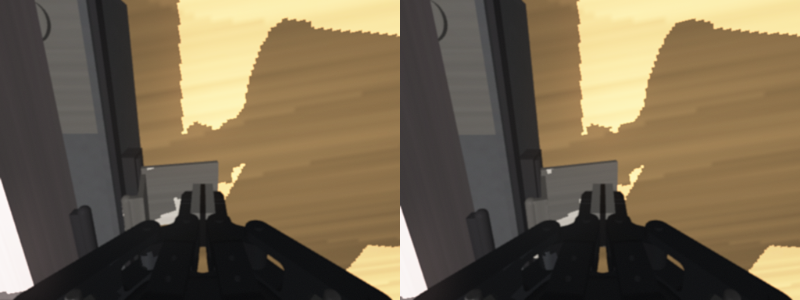

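The two frames look nearly alike, so I'll check for the pop numerically against the first pictures.

```bash
python3 - <<'E'
from h import *
for n,f,(x0,x1,y0,y1) in(('scene','a0.png',(265,320,142,185)),('side','a1.png',(205,275,195,225))):
    p=cam(n);save(p,'n_'+n+'.png');a=cv2.imread('pics/'+f,0);b=cv2.imread('pics/n_%s.png'%n,0)
    t=a[y0:y1,x0:x1];r=cv2.matchTemplate(b[y0-15:y1+15,x0-15:x1+15],t,cv2.TM_CCOEFF_NORMED);_,m,_,l=cv2.minMaxLoc(r);print(n,m,l[0]-15,l[1]-15,'zero',r[15,15])
E
```

```text
scene 0.6740867495536804 2 -5 zero 0.085940145
side 0.6875324845314026 -1 -2 zero 0.33778834
```

The tray has popped: the tray patch shifted by (2,-5) in the scene view and (-1,-2) in the side view, as predicted. Next I ease off the latch and go over to the handle.

Call:
arm_command(rows=[[[0, 0, 0, -0.003, 0], [0, 0, 0, -0.004, 0], [0, 0, 0, -0.01, 0], [0.5, 0, 0, -0.04, 0], [0.5, 0, 0, -0.04, 0]]])

```text
t: 9.62
tcp_pos: [0.5099, -0.0572, 0.1382]
eef_rot: [-180.0, 0.3, -9.5]
contact_force: [-0.3, -0.8, 1.0]
gripper_width: 0.0233
grip_force: 0.0
```

Call:
arm_command(rows=[[[0.5, 0, 0, -0.04, 0], [0.5, 0, 0, -0.04, 0], [0.5, 0, 0, -0.03, 0], [0.5, 0, -0.0365, 0, 0], [0.5, 0, -0.0365, 0, 0]]])

```text
t: 10.03
tcp_pos: [0.5233, 0.0143, 0.2505]
eef_rot: [-180.0, -0.2, -9.7]
contact_force: [0.9, -0.5, 0.3]
gripper_width: 0.0425
grip_force: 0.0
```

Call:
arm_command(rows=[[[0.5, 0, -0.0365, 0, 0], [0.5, 0.002, -0.0365, 0, 0], [0.5, 0, 0, 0, 0], [0.5, 0, 0, 0, 0]]])

```text
t: 10.37
tcp_pos: [0.5368, 0.0877, 0.248]
eef_rot: [180.0, 0.1, -9.3]
contact_force: [0.1, -0.2, -0.4]
gripper_width: 0.0429
grip_force: 0.0
```

```bash
python3 - <<'E'
from h import *
st();p=cam('wrist');q(p,'tray_handle',.1547);save(p,'i.png')
go(.5372,.0859,.136,-9.75)
E
```

```text
t 10.3667 tcp [0.5368 0.0877 0.248 ] rpy [179.99   0.07  -9.34] F [ 0.13 -0.17 -0.36] w 0.0429 gf 0.0 j6 101.7
tray_handle [258.8 195.4] 0.88 [0.5359 0.0878 0.1547]
shift [ 0.0004 -0.0002  0.112 ] len 0.112 spin 0.25
```

View pics/i.png

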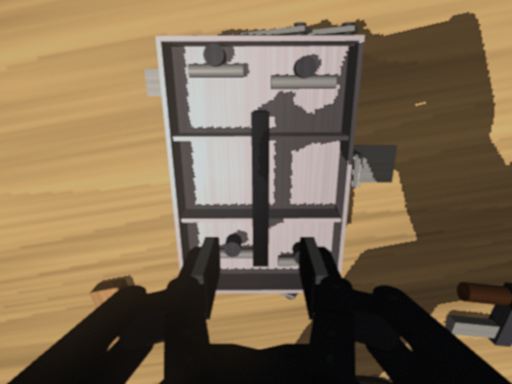

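The handle is centred between the fingers, at column 260 and rows 110 to 265, so I descend and grip it.

Call:
arm_command(rows=[[[0.5, 0, 0, 0.035, 0], [0.5, 0, 0, 0.035, 0], [0.5, 0, 0, 0.03, 0], [0.5, 0, 0, 0.01, 0], [0.5, 0, 0, 0, 0]]], newtons=40)

```text
t: 10.88
tcp_pos: [0.5365, 0.0849, 0.1361]
eef_rot: [179.9, 0.2, -9.6]
contact_force: [0.3, -0.7, 0.6]
gripper_width: 0.0429
grip_force: 0.0
```

Call:
arm_command(rows=[[[0, 0, 0, 0, 0], [0, 0, 0, 0, 0], [0, 0, 0, 0, 0], [0, 0, 0, 0, 0], [0, 0, 0, 0, 0]]])

```text
t: 11.3
tcp_pos: [0.5384, 0.0862, 0.1393]
eef_rot: [-180.0, -0.2, -9.5]
contact_force: [2.6, 2.4, 2.2]
gripper_width: 0.0132
grip_force: 45.3
```

```bash
python3 - <<'E'
from h import *
st();a0=.55;k=.115
for n in(20,):
  A=np.linspace(.55,2.79,n+1)
  for a,b in zip(A,A[1:]):print(round(b-.35,2),'dy(tool) %.4f dz %.4f'%(-k*(np.cos(a)-np.cos(b)),-k*(np.sin(b)-np.sin(a))))
E
```

```text
t 11.3 tcp [0.5384 0.0862 0.1393] rpy [-179.96   -0.18   -9.51] F [2.55 2.43 2.16] w 0.0132 gf 45.3 j6 101.7
0.31 dy(tool) -0.0073 dz -0.0106
0.42 dy(tool) -0.0085 dz -0.0097
0.54 dy(tool) -0.0095 dz -0.0087
0.65 dy(tool) -0.0104 dz -0.0076
0.76 dy(tool) -0.0112 dz -0.0064
0.87 dy(tool) -0.0118 dz -0.0051
0.98 dy(tool) -0.0123 dz -0.0037
1.1 dy(tool) -0.0127 dz -0.0023
1.21 dy(tool) -0.0128 dz -0.0009
1.32 dy(tool) -0.0129 dz 0.0006
1.43 dy(tool) -0.0127 dz 0.0020
1.54 dy(tool) -0.0124 dz 0.0034
1.66 dy(tool) -0.0120 dz 0.0048
1.77 dy(tool) -0.0114 dz 0.0061
1.88 dy(tool) -0.0106 dz 0.0073
1.99 dy(tool) -0.0097 dz 0.0084
2.1 dy(tool) -0.0087 dz 0.0095
2.22 dy(tool) -0.0076 dz 0.0104
2.33 dy(tool) -0.0064 dz 0.0112
2.44 dy(tool) -0.0051 dz 0.0118
```

Call:
arm_command(rows=[[[0, 0, -0.0073, -0.0106, 0], [0, 0, -0.0085, -0.0097, 0], [0, 0, -0.0095, -0.0087, 0], [0, 0, -0.0104, -0.0076, 0], [0, 0, -0.0112, -0.0064, 0]]])

```text
t: 11.72
tcp_pos: [0.5457, 0.1319, 0.1826]
eef_rot: [179.9, -0.1, -9.5]
contact_force: [-0.2, -4.4, 4.2]
gripper_width: 0.0131
grip_force: 45.7
```

Call:
arm_command(rows=[[[0, 0, -0.0118, -0.0051, 0], [0, 0, -0.0123, -0.0037, 0], [0, 0, -0.0127, -0.0023, 0], [0, 0, -0.0128, -0.0009, 0], [0, 0, -0.0129, 0.0006, 0]]])

```text
t: 12.13
tcp_pos: [0.556, 0.1947, 0.1948]
eef_rot: [-179.9, -0.2, -9.5]
contact_force: [-2.3, 2.6, 10.1]
gripper_width: 0.0132
grip_force: 46.6
```

Call:
arm_command(rows=[[[0, 0, -0.0127, 0.002, 0], [0, 0, -0.0124, 0.0034, 0], [0, 0, -0.012, 0.0048, 0], [0, 0, -0.0114, 0.0061, 0], [0, 0, -0.0106, 0.0073, 0]]])

```text
t: 12.55
tcp_pos: [0.5656, 0.2543, 0.1706]
eef_rot: [-179.8, -0.1, -9.5]
contact_force: [-2.5, 6.9, 4.9]
gripper_width: 0.0126
grip_force: 45.7
```

Call:
arm_command(rows=[[[0, 0, -0.005, 0.0041, 0], [0, 0, -0.0047, 0.0043, 0], [0, 0, -0.0045, 0.0046, 0], [0, 0, -0.0042, 0.0049, 0], [0, 0, -0.0039, 0.0051, 0]]])

```text
t: 12.97
tcp_pos: [0.5692, 0.2763, 0.147]
eef_rot: [-179.8, -0.1, -9.5]
contact_force: [-1.3, 11.4, 3.3]
gripper_width: 0.0131
grip_force: 45.6
```

Call:
arm_command(rows=[[[0, 0, -0.0037, 0.0053, 0], [0, 0, -0.0033, 0.0055, 0], [0, 0, -0.003, 0.0057, 0], [0, 0, -0.0014, 0.0029, 0], [0, 0, -0.0013, 0.0029, 0]]])

```text
t: 13.38
tcp_pos: [0.5711, 0.2888, 0.1241]
eef_rot: [-179.8, -0.1, -9.5]
contact_force: [-0.9, 11.5, -0.2]
gripper_width: 0.0128
grip_force: 45.2
```

```bash
python3 - <<'E'
from h import *
st()
E
```

```text
t 13.3833 tcp [0.5711 0.2888 0.1241] rpy [-179.85   -0.06   -9.5 ] F [-0.93 11.49 -0.16] w 0.0128 gf 45.2 j6 120.3
```

Call:
arm_command(rows=[[[0, 0, -0.0008, 0.0018, 0], [0, 0, -0.0008, 0.0018, 0], [0, 0, -0.0006, 0.0015, 0], [0, 0, 0, 0, 0], [0, 0, 0, 0, 0]]])

```text
t: 13.8
tcp_pos: [0.5714, 0.2904, 0.1199]
eef_rot: [-179.9, -0.1, -9.5]
contact_force: [-3.5, 8.3, 6.9]
gripper_width: 0.013
grip_force: 46.0
```

```bash
python3 - <<'E'
from h import *
st()
E
```

```text
t 13.8 tcp [0.5714 0.2904 0.1199] rpy [-179.88   -0.07   -9.49] F [-3.53  8.29  6.85] w 0.013 gf 46.0 j6 120.4
```

Call:
arm_command(rows=[[[0, 0, -0.0005, 0.0012, 0], [0, 0, -0.0003, 0.001, 0], [0, 0, 0, 0, 0]]])

```text
t: 14.05
tcp_pos: [0.5716, 0.2905, 0.1195]
eef_rot: [-179.9, -0.1, -9.5]
contact_force: [-8.2, 1.8, 23.7]
gripper_width: 0.013
grip_force: 48.1
```

Call:
arm_command(rows=[[[0, 0, -0.0003, 0.001, 0], [0, 0, 0, 0, 0]]])

```text
t: 14.22
tcp_pos: [0.5717, 0.2906, 0.1193]
eef_rot: [-179.9, -0.1, -9.5]
contact_force: [-10.9, -0.5, 29.9]
gripper_width: 0.0131
grip_force: 49.1
```

The tray is on its stop (the upward force jumped to 30 N). I release it, rise and travel to the clamp.

Call:
arm_command(rows=[[[0.5, 0, 0, -0.002, 0], [0.5, 0, 0, -0.001, 0], [0.5, 0, 0, 0, 0], [0.5, 0, 0, -0.02, 0], [0.5, 0, 0, -0.04, 0]]])

```text
t: 14.63
tcp_pos: [0.5699, 0.2891, 0.1743]
eef_rot: [179.7, 0.4, -9.5]
contact_force: [1.0, 0.6, 0.0]
gripper_width: 0.0429
grip_force: 0.0
```

Call:
arm_command(rows=[[[0.5, 0, 0, -0.04, 0], [0.5, 0, 0, -0.04, 0], [0.5, 0, 0, -0.03, 0], [0.5, 0.002, 0.036, 0, 0], [0.5, 0.002, 0.0386, 0, 0]]])

```text
t: 15.05
tcp_pos: [0.5634, 0.2163, 0.2895]
eef_rot: [-179.9, -0.2, -9.4]
contact_force: [-0.0, -1.2, -1.1]
gripper_width: 0.0426
grip_force: 0.0
```

Call:
arm_command(rows=[[[0.5, 0.002, 0.0386, 0, 0], [0.5, 0.002, 0.0386, 0, 0], [0.5, 0.002, 0.0386, 0, 0], [0.5, 0.002, 0.0386, 0, 0], [0.5, 0.002, 0.0386, 0, 0]]])

```text
t: 15.47
tcp_pos: [0.5406, 0.022, 0.288]
eef_rot: [180.0, 0.0, -9.5]
contact_force: [0.7, 0.0, 0.1]
gripper_width: 0.0431
grip_force: 0.0
```

Call:
arm_command(rows=[[[0.5, 0.002, 0.0386, 0, 0], [0.5, 0.002, 0.0386, 0, 0], [0.5, 0.002, 0.0386, 0, 0], [0.5, 0.002, 0.0386, 0, 0], [0.5, 0.002, 0.0386, 0, 0]]])

```text
t: 15.88
tcp_pos: [0.5185, -0.1701, 0.288]
eef_rot: [-180.0, 0.0, -9.5]
contact_force: [1.3, -0.2, -1.1]
gripper_width: 0.043
grip_force: 0.0
```

Call:
arm_command(rows=[[[0.5, 0.002, 0.0386, 0, 0], [0.5, 0.002, 0.0386, 0, 0], [0.5, 0.002, 0.0386, 0.02, 0], [0.5, 0.002, 0.0386, 0.03, 0], [0.5, 0.001, 0.0386, 0.03, -6.8]]])

```text
t: 16.3
tcp_pos: [0.4973, -0.3491, 0.2171]
eef_rot: [180.0, -0.0, -2.9]
contact_force: [1.5, 0.5, -1.1]
gripper_width: 0.0427
grip_force: 0.0
```

Call:
arm_command(rows=[[[0.5, 0, 0, 0, -6.8], [0.5, 0, 0, 0, -6.8], [0.5, 0, 0, 0, 0], [0.5, 0, 0, 0, 0]]])

```text
t: 16.63
tcp_pos: [0.4977, -0.3472, 0.2176]
eef_rot: [-180.0, 0.0, 10.7]
contact_force: [-0.0, -0.4, -0.6]
gripper_width: 0.0424
grip_force: 0.0
```

```bash
python3 - <<'E'
from h import *
st();p=cam('wrist');save(p,'j.png');q(p,'clamp',0);q(p,'clamp_jaw',.01)
import pickle;p.pop('image');pickle.dump(p,open('j.pkl','wb'))
b=onz(p,(0,0),0)
E
```

```text
t 16.6333 tcp [ 0.4977 -0.3472  0.2176] rpy [-179.98    0.02   10.65] F [-0.01 -0.4  -0.63] w 0.0424 gf 0.0 j6 38.2
clamp [296.7 180.2] 0.71 [ 0.4823 -0.3987  0.    ]
clamp [388.4 291.2] 0.68 [ 0.3446 -0.5656  0.    ]
clamp_jaw [299.9  98.2] 0.56 [ 0.579  -0.3787  0.01  ]
```

View pics/j.png

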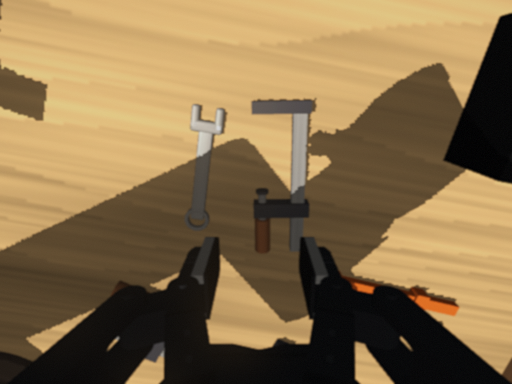

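The clamp bar runs from (300,100) at the fixed jaw to (295,249) at the tail, with the sliding jaw at (281,208). The wrench lies to the left at (203,160).

```bash
python3 - <<'E'
from h import *
import pickle;p=pickle.load(open('j.pkl','rb'))
im=cv2.imread('pics/j.png',0).astype(int)
for v in(120,130,140,150,160,170,180,190,225,235,243):print(v,im[v,284:318].tolist())
a,b=onz(p,(300.5,115),.016),onz(p,(297.6,185),.016);e,f=onz(p,(301,98.5),.02),onz(p,(295.5,250),.016)
for x in(a,b,e,f):print(x)
an=lambda d:np.degrees(np.arctan2(d[1],d[0]));print(an(a-b),an(e-f),np.linalg.norm(e-f),(e+f)/2)
s1,s2=onz(p,(281,199),.02),onz(p,(281,217),.02);print('slide jaw',s1,s2)
E
```

```text
120 [177, 176, 175, 175, 175, 176, 171, 151, 125, 132, 153, 161, 162, 167, 166, 164, 163, 163, 163, 165, 167, 166, 154, 125, 90, 86, 115, 154, 178, 182, 182, 181, 181, 181]
130 [183, 182, 183, 183, 183, 183, 177, 152, 125, 134, 154, 161, 163, 166, 166, 163, 161, 162, 163, 165, 168, 164, 146, 112, 84, 95, 137, 173, 182, 181, 181, 180, 173, 152]
140 [191, 191, 191, 190, 191, 191, 185, 158, 129, 139, 154, 161, 164, 165, 165, 161, 160, 161, 163, 165, 166, 160, 136, 101, 85, 84, 84, 84, 85, 85, 84, 85, 85, 84]
150 [192, 192, 192, 192, 193, 194, 183, 156, 136, 149, 158, 161, 163, 163, 162, 159, 159, 162, 164, 166, 164, 152, 125, 95, 84, 85, 85, 83, 84, 83, 84, 83, 84, 83]
160 [192, 193, 192, 192, 193, 188, 172, 140, 129, 147, 158, 162, 162, 163, 159, 157, 157, 161, 165, 166, 160, 139, 104, 101, 143, 178, 189, 189, 188, 187, 187, 187, 187, 187]
170 [188, 187, 186, 188, 187, 182, 160, 133, 133, 151, 158, 161, 161, 161, 156, 156, 156, 161, 165, 165, 155, 130, 102, 115, 149, 174, 186, 189, 189, 190, 191, 191, 192, 193]
180 [179, 182, 183, 185, 188, 181, 159, 133, 138, 153, 159, 160, 161, 158, 
[... 208 characters left out ...]
83, 83, 82, 83, 83, 83, 83, 83]
225 [75, 75, 76, 75, 73, 63, 55, 57, 64, 68, 66, 66, 66, 65, 65, 64, 66, 67, 67, 72, 74, 74, 74, 74, 73, 73, 72, 75, 73, 74, 74, 73, 73, 73]
235 [73, 72, 73, 73, 71, 60, 54, 61, 66, 67, 66, 65, 65, 64, 65, 66, 66, 66, 69, 73, 76, 75, 75, 76, 76, 76, 75, 76, 75, 77, 78, 77, 77, 78]
243 [71, 71, 71, 71, 65, 56, 56, 62, 68, 68, 67, 66, 66, 65, 65, 49, 27, 9, 7, 8, 8, 20, 34, 43, 47, 47, 47, 48, 46, 45, 47, 52, 62, 72]
[ 0.5616 -0.3827  0.016 ]
[ 0.4808 -0.3981  0.016 ]
[ 0.5789 -0.3786  0.02  ]
[ 0.3937 -0.4155  0.016 ]
10.812505432488287 11.272840171474636 0.18887835845338605 [ 0.4863 -0.3971  0.018 ]
slide jaw [ 0.4609 -0.3816  0.02  ] [ 0.4376 -0.3865  0.02  ]
```

Call:
arm_command(rows=[[[0.5, -0.0057, 0.0233, 0, -0.3], [0.5, -0.0056, 0.0233, 0, 0], [0.5, 0, 0, 0.04, 0], [0.5, 0, 0, 0.04, 0], [0.5, 0, 0, 0.04, 0]]])

```text
t: 17.2
tcp_pos: [0.4957, -0.3952, 0.0973]
eef_rot: [179.9, -0.1, 11.0]
contact_force: [0.9, -1.0, -0.4]
gripper_width: 0.0428
grip_force: 0.0
```

Call:
arm_command(rows=[[[0.5, 0, 0, 0.03, 0], [0.5, 0, 0, 0, 0], [0.5, 0, 0, 0, 0]]])

```text
t: 17.45
tcp_pos: [0.4956, -0.3946, 0.0675]
eef_rot: [-179.9, 0.1, 11.1]
contact_force: [-0.1, 0.1, 0.0]
gripper_width: 0.0428
grip_force: 0.0
```

```bash
python3 - <<'E'
from h import *
st();p=cam('wrist');save(p,'k.png');q(p,'clamp',0);q(p,'clamp_jaw',.01)
print(proj(p,[.5789,-.3786,.02]),proj(p,[.5616,-.3827,.016]))
a=p['image'];cv2.imwrite('pics/k2.png',cv2.resize(a[:,:,::-1],(400,300)))
go(.4953,-.3951,.003,11)
E
```

```text
t 17.45 tcp [ 0.4956 -0.3946  0.0675] rpy [-179.91    0.07   11.13] F [-0.08  0.13  0.03] w 0.0428 gf 0.0 j6 34.4
clamp [261.2 220.7] 0.79 [ 0.4838 -0.3989  0.    ]
clamp_jaw [260.   87.6] 0.83 [ 0.578  -0.3792  0.01  ]
[259.369   85.6056] [260.4179 115.656 ]
shift [-0.0013 -0.0011  0.0674] len 0.067 spin 0.16
```

View pics/k2.png

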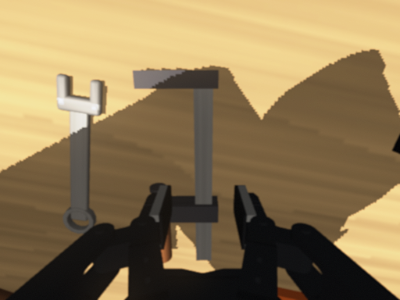

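The bar is centred between the fingers, at column 204 of the half-size picture. The sliding jaw and screw at (160,195) are behind the grasp, and the wrench is clear.

Call:
arm_command(rows=[[[0.4, 0, 0, 0.03, 0], [0.4, 0, 0, 0.02, 0], [0.4, 0, 0, 0.01, 0], [0.4, 0, 0, 0.004, 0], [0.4, 0, 0, 0, 0]]], newtons=40)

```text
t: 18.02
tcp_pos: [0.4959, -0.3953, 0.0045]
eef_rot: [180.0, -0.0, 11.2]
contact_force: [-0.0, -0.2, -0.1]
gripper_width: 0.0342
grip_force: 0.0
```

Call:
arm_command(rows=[[[0, 0, 0, 0, 0], [0, 0, 0, 0, 0], [0, 0, 0, 0, 0], [0, 0, 0, 0, 0]]])

```text
t: 18.35
tcp_pos: [0.4961, -0.3956, 0.0055]
eef_rot: [179.9, -0.1, 11.2]
contact_force: [-0.8, 2.1, 6.9]
gripper_width: 0.015
grip_force: 40.1
```

Call:
arm_command(rows=[[[0, 0, 0, -0.01, 0], [0, 0, 0, -0.025, 0], [0, 0, 0, -0.035, 0], [0, 0, 0, -0.035, 0], [0, 0, 0, -0.03, 0]]])

```text
t: 18.77
tcp_pos: [0.4955, -0.3949, 0.1417]
eef_rot: [180.0, -0.0, 11.2]
contact_force: [0.5, -0.7, -3.2]
gripper_width: 0.015
grip_force: 39.6
```

Call:
arm_command(rows=[[[0, 0, 0, -0.015, 5], [0, 0, 0, 0, 5.8], [0, 0, 0, 0, 5], [0, 0, 0, 0, 5], [0, 0, 0, 0, 0]]])

```text
t: 19.18
tcp_pos: [0.4954, -0.3948, 0.1547]
eef_rot: [180.0, -0.0, -9.8]
contact_force: [-0.1, -0.6, -4.0]
gripper_width: 0.0148
grip_force: 39.6
```

```bash
python3 - <<'E'
from h import *
cat="""
"""
st();p=cam('wrist');save(p,'l.png');q(p,'clamp_jaw');q(p,'clamp')
s=robot.observe();A=att(s['eef_rot'])
for dz in(-.0055,.0):
  print(proj(p,s['tcp_pos']+A@np.array([.084,0,-.0045])))
go(.4846,.0436,.155,-9.6)
E
```

```text
t 19.1833 tcp [ 0.4954 -0.3948  0.1547] rpy [179.99  -0.02  -9.85] F [-0.14 -0.64 -3.98] w 0.0148 gf 39.6 j6 55.3
clamp_jaw [344.6 286.6] 0.77 
clamp [258.9 263.7] 0.8 
clamp [425.1 273. ] 0.72 
[257.6054  85.7956]
[257.6054  85.7956]
shift [-0.0827 -0.4308 -0.0009] len 0.439 spin 0.15
```

Call:
arm_command(rows=[[[0, -0.0075, -0.0392, 0, 0], [0, -0.0075, -0.0392, 0, 0], [0, -0.0075, -0.0392, 0, 0], [0, -0.0075, -0.0392, 0, 0], [0, -0.0075, -0.0392, 0, 0]]])

```text
t: 19.75
tcp_pos: [0.4909, -0.1939, 0.154]
eef_rot: [180.0, -0.0, -9.5]
contact_force: [0.8, 0.1, -3.3]
gripper_width: 0.0148
grip_force: 39.9
```

Call:
arm_command(rows=[[[0, -0.0075, -0.0392, 0, 0], [0, -0.0075, -0.0392, 0, 0], [0, -0.0075, -0.0392, 0, 0], [0, -0.0075, -0.0392, 0, 0], [0, -0.0075, -0.0392, 0, 0]]])

```text
t: 20.17
tcp_pos: [0.4868, 0.0058, 0.1541]
eef_rot: [180.0, -0.0, -9.5]
contact_force: [1.2, 0.2, -4.6]
gripper_width: 0.0149
grip_force: 39.9
```

Call:
arm_command(rows=[[[0, -0.0075, -0.0392, 0, 0], [0, 0, 0, 0, 0], [0, 0, 0, 0.02, 0], [0, 0, 0, 0.02, 0], [0, 0, 0, 0, 0]]])

```text
t: 20.58
tcp_pos: [0.4851, 0.0442, 0.1116]
eef_rot: [180.0, 0.2, -9.5]
contact_force: [-0.7, -0.3, -4.2]
gripper_width: 0.0151
grip_force: 40.2
```

```bash
python3 - <<'E'
from h import *
st();p=cam('wrist');save(p,'m.png');q(p,'clamp_jaw',.12);q(p,'clamp');q(p,'shelf_edge',.053);q(p,'toolbox',0)
go(.4846,.0436,.075,-9.6)
print(cv2.imread('pics/m.png',0)[50:130,258].tolist())
P=cam('scene');S=cam('side');
for n in('clamp_jaw','clamp','shelf_edge'):
  a=robot.spot_point(P,n);b=robot.spot_point(S,n);print(n,[(np.round(d['xy']),round(d['p'],2)) for d in a],[(np.round(d['xy']),round(d['p'],2)) for d in b])
for X in([.5674,.0295,.12],[.4738,.0454,.1095],[.5804,.0697,.053]):print(proj(p,X),proj(P,X),proj(S,X))
E
```

```text
t 20.5833 tcp [0.4851 0.0442 0.1116] rpy [179.97   0.23  -9.46] F [-0.66 -0.28 -4.21] w 0.0151 gf 40.2 j6 96.9
clamp_jaw [258.7  88.3] 0.87 [0.567  0.0306 0.12  ]
clamp [262.5 266.8] 0.89 
shelf_edge [194.3  78.8] 0.78 [0.5794 0.0695 0.053 ]
toolbox [209.6 137.8] 0.88 [0.5352 0.0779 0.    ]
shift [-0.0023  0.0004  0.0398] len 0.04 spin -0.01
[224, 226, 226, 225, 223, 220, 217, 218, 219, 221, 223, 224, 226, 224, 205, 156, 115, 106, 106, 106, 107, 107, 107, 107, 105, 106, 104, 101, 101, 114, 144, 172, 182, 181, 181, 180, 180, 182, 182, 174, 148, 124, 115, 115, 117, 116, 116, 116, 116, 115, 117, 116, 116, 117, 116, 117, 117, 116, 116, 117, 117, 117, 117, 116, 117, 117, 117, 118, 117, 118, 118, 118, 116, 124, 154, 198, 220, 223, 223, 222]
clamp_jaw [(array([122., 242.]), 0.86), (array([163., 279.]), 0.69), (array([292., 178.]), 0.65)] [(array([229., 208.]), 0.93), (array([340., 148.]), 0.73), (array([293., 138.]), 0.54)]
clamp [(array([145., 309.]), 0.95), (array([159., 223.]), 0.79), (array([268., 163.]), 0.63)] [(array([332., 171.]), 0.95), (array([256., 214.]), 0.58), (array([297., 127.]), 0.49)]
shelf_edge [(array([301., 179.]), 0.83)] [(array([225., 225.]), 0.64)]
[261.0793  86.8286] [291.7921 177.5541] [229.3446 205.3904]
[259.8592 268.0513] [270.1472 166.0099] [256.3565 212.3992]
[193.5503  77.1929] [298.3261 181.3219] [225.2459 226.8284]
```

View pics/m.png

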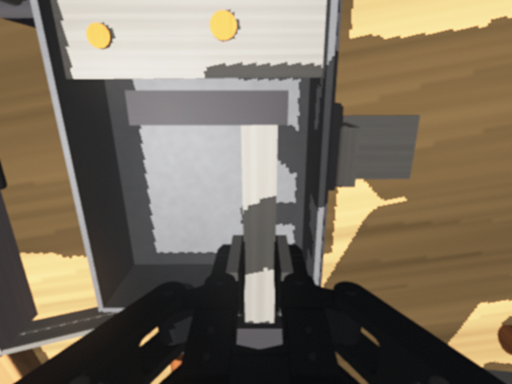

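The clamp is level in the fingers: fixed jaw at (207,107), just short of the shelf edge at row 78, with the bar at column 260. The mouth is clear. I lower its tail onto the near rim so that it tilts nose-down.

Call:
arm_command(rows=[[[0, 0, 0, 0.015, 0], [0, 0, 0, 0.012, 0], [0, 0, 0, 0.006, 0], [0, 0, 0, 0.003, 0], [0, 0, 0, 0.003, 0]]], newtons=30)

```text
t: 21.65
tcp_pos: [0.4864, 0.0439, 0.0747]
eef_rot: [180.0, 0.0, -9.6]
contact_force: [-0.2, 0.7, -3.0]
gripper_width: 0.0147
grip_force: 40.2
```

Call:
arm_command(rows=[[[0, 0, 0, 0.003, 0], [0, 0, 0, 0.003, 0], [0, 0, 0, 0.003, 0], [0, 0, 0, 0, 0]]])

```text
t: 21.98
tcp_pos: [0.4866, 0.0438, 0.0658]
eef_rot: [-180.0, -0.0, -9.6]
contact_force: [1.3, -0.5, 1.0]
gripper_width: 0.0147
grip_force: 40.8
```

```bash
cat >> h.py <<'E'
from scipy.ndimage import gaussian_filter1d
def tilt(xg=.084):
    "tilt of the clamp, from the jaw seen in the wrist camera"
    s=robot.observe();p=cam('wrist');A=att(s['eef_rot']);r=[]
    l=robot.spot_point(p,'clamp_jaw')
    for a in range(-10,31,5):
        c,n=np.cos(np.radians(a)),np.sin(np.radians(a))
        r.append((a,np.round(proj(p,s['tcp_pos']+A@np.array([xg*c,0,-.0045+xg*n])),0).tolist()))
    print([(np.round(d['xy'],1).tolist(),round(d['p'],2)) for d in l[:2]],r);return p
E
python3 - <<'E'
from h import *
st();tilt()
E
```

```text
t 21.9833 tcp [0.4866 0.0438 0.0658] rpy [-180.     -0.03   -9.64] F [ 1.31 -0.53  1.  ] w 0.0147 gf 40.8 j6 97.0
[([259.2, 89.9], 0.63)] [(-10, [259.0, 89.0]), (-5, [259.0, 87.0]), (0, [259.0, 86.0]), (5, [259.0, 87.0]), (10, [259.0, 89.0]), (15, [259.0, 93.0]), (20, [259.0, 97.0]), (25, [259.0, 102.0]), (30, [259.0, 108.0])]
```

Call:
arm_command(rows=[[[0, 0, 0, 0.003, 0], [0, 0, 0, 0.003, 0], [0, 0, 0, 0.003, 0], [0, 0, 0, 0, 0]]])

```text
t: 22.42
tcp_pos: [0.4864, 0.0439, 0.0563]
eef_rot: [180.0, 0.0, -9.6]
contact_force: [2.1, 0.3, 0.8]
gripper_width: 0.015
grip_force: 41.1
```

Call:
arm_command(rows=[[[0, 0, 0, 0.003, 0], [0, 0, 0, 0.003, 0], [0, 0, 0, 0.003, 0], [0, 0, 0, 0, 0]]])

```text
t: 22.75
tcp_pos: [0.4864, 0.0438, 0.0473]
eef_rot: [180.0, 0.0, -9.6]
contact_force: [3.5, -1.5, 1.0]
gripper_width: 0.0146
grip_force: 41.2
```

```bash
python3 - <<'E'
from h import *
st();p=tilt();save(p,'n.png');print(robot.observe()['ft_torque'])
S=cam('side');save(S,'ns.png');q(S,'clamp_jaw');q(S,'clamp')
im=cv2.imread('pics/n.png',0);print(im[70:140,220].tolist())
E
```

```text
t 22.75 tcp [0.4864 0.0438 0.0473] rpy [180.     0.    -9.64] F [ 3.46 -1.5   1.04] w 0.0146 gf 41.2 j6 97.0
[([262.3, 99.0], 0.94)] [(-10, [259.0, 89.0]), (-5, [259.0, 87.0]), (0, [259.0, 86.0]), (5, [259.0, 87.0]), (10, [259.0, 89.0]), (15, [259.0, 93.0]), (20, [259.0, 97.0]), (25, [259.0, 102.0]), (30, [259.0, 108.0])]
[ 0.0524 -0.3298 -0.1762]
clamp_jaw [232.2 222.1] 0.8 
clamp_jaw [291.2 139. ] 0.47 
clamp [331.6 171.9] 0.53 
clamp [296.8 127.6] 0.49 
[220, 219, 219, 221, 220, 206, 179, 174, 176, 174, 170, 148, 109, 86, 85, 86, 86, 85, 84, 85, 84, 86, 86, 85, 85, 91, 98, 99, 98, 99, 99, 99, 100, 99, 99, 100, 100, 99, 98, 100, 100, 100, 99, 99, 100, 100, 101, 100, 99, 99, 100, 100, 100, 99, 93, 75, 60, 55, 55, 65, 106, 159, 185, 191, 189, 189, 188, 188, 189, 189]
```

Call:
arm_command(rows=[[[0, 0, 0, 0.003, 0], [0, 0, 0, 0.002, 0], [0, 0, 0, 0, 0]]])

```text
t: 23.25
tcp_pos: [0.486, 0.0439, 0.0424]
eef_rot: [180.0, 0.0, -9.6]
contact_force: [2.9, -0.8, 0.1]
gripper_width: 0.0148
grip_force: 41.0
```

```bash
cat >> h.py <<'E'
C=np.array([.535,.0777,0]);B=R.from_euler('z',-9.6,degrees=True).as_matrix()
def box(X): return B.T@(np.array(X)-C)
E
python3 - <<'E'
from h import *
st();W=cam('wrist');S=cam('side');P=cam('scene')
L=[(p,robot.spot_point(p,'clamp_jaw')) for p in(W,S,P)]
for p,l in L: print([np.round(d['xy'],1).tolist() for d in l[:4]])
x,e=tri((W,L[0][1][0]['xy']),(S,L[1][1][0]['xy']));print(box(x),e,'grip',box(robot.observe()['tcp_pos']))
E
```

```text
t 23.25 tcp [0.486  0.0439 0.0424] rpy [179.99   0.04  -9.62] F [ 2.86 -0.84  0.06] w 0.0148 gf 41.0 j6 97.0
[[259.8, 103.7]]
[[234.8, 226.0], [295.8, 310.0], [293.0, 137.6]]
[[162.7, 277.5], [287.6, 194.7], [121.9, 243.5], [326.4, 244.8]]
[ 0.0296 -0.0433  0.0113] [np.float64(0.0032745792887638923), np.float64(0.003274579288764224)] grip [-0.0425 -0.0415  0.0428]
```

Call:
arm_command(rows=[[[0, 0.004, 0, -0.001, 0], [0, 0.004, 0, -0.001, 0], [0, 0.004, 0, 0, 0], [0, 0.004, 0, 0, 0], [0, 0, 0, 0, 0]]])

```text
t: 23.97
tcp_pos: [0.503, 0.041, 0.0447]
eef_rot: [180.0, -0.0, -9.6]
contact_force: [0.0, 0.2, -3.0]
gripper_width: 0.0145
grip_force: 40.2
```

Call:
arm_command(rows=[[[0, 0.004, 0, 0, 0], [0, 0.004, 0, 0, 0], [0, 0.004, 0, 0, 0], [0, 0.004, 0, 0, 0], [0, 0, 0, 0, 0]]])

```text
t: 24.38
tcp_pos: [0.5188, 0.0384, 0.0448]
eef_rot: [180.0, -0.1, -9.6]
contact_force: [0.5, 0.8, -3.6]
gripper_width: 0.015
grip_force: 40.2
```

```bash
python3 - <<'E'
from h import *
st();print(box(robot.observe()['tcp_pos']));W=cam('wrist');S=cam('side');save(W,'o.png');save(S,'os.png');q(S,'clamp_jaw');q(W,'clamp_jaw');q(S,'clamp');q(W,'clamp')
E
```

```text
t 24.3833 tcp [0.5188 0.0384 0.0448] rpy [180.    -0.05  -9.63] F [ 0.49  0.83 -3.61] w 0.015 gf 40.2 j6 96.6
[-0.0094 -0.0415  0.0448]
clamp_jaw [225. 227.] 0.86 
clamp [248.2 228.3] 0.94 
clamp [332.9 171.6] 0.81 
clamp [259.2 280.2] 0.66
```

Call:
arm_command(rows=[[[0, 0.004, 0, 0, 0], [0, 0.004, 0, 0, 0], [0, 0.002, 0, 0, 0], [0, 0, 0, 0.003, 0], [0, 0, 0, 0.003, 0]]])

```text
t: 25.1
tcp_pos: [0.5279, 0.0368, 0.0386]
eef_rot: [180.0, -0.0, -9.6]
contact_force: [-0.6, 0.1, -3.5]
gripper_width: 0.015
grip_force: 40.2
```

Call:
arm_command(rows=[[[0, 0, 0, 0.003, 0], [0, 0, 0, 0.003, 0], [0, 0, 0, 0.003, 0], [0, 0, 0, 0.003, 0], [0, 0, 0, 0, 0]]])

```text
t: 25.52
tcp_pos: [0.5275, 0.0369, 0.0264]
eef_rot: [180.0, 0.0, -9.6]
contact_force: [-1.9, 0.6, -0.1]
gripper_width: 0.0147
grip_force: 40.5
```

Call:
arm_command(rows=[[[0, 0, 0, 0.003, 0], [0, 0, 0, 0.003, 0], [0, 0, 0, 0.003, 0], [0, 0, 0, 0, 0]]])

```text
t: 25.85
tcp_pos: [0.5278, 0.037, 0.0174]
eef_rot: [-180.0, -0.0, -9.6]
contact_force: [-1.7, 2.7, 1.6]
gripper_width: 0.015
grip_force: 40.6
```

Call:
arm_command(rows=[[[0, 0, 0, 0.002, 0], [0, 0, 0, 0.002, 0], [0, 0, 0, 0, 0]]])

```text
t: 26.1
tcp_pos: [0.5286, 0.0376, 0.0142]
eef_rot: [-180.0, -0.1, -9.6]
contact_force: [1.6, 12.9, 2.9]
gripper_width: 0.0144
grip_force: 40.9
```

Call:
arm_command(rows=[[[0, 0, 0, 0.002, 0], [0, 0, 0, 0.001, 0], [0, 0, 0, 0, 0]]])

```text
t: 26.35
tcp_pos: [0.5297, 0.0383, 0.0121]
eef_rot: [-179.9, -0.3, -9.6]
contact_force: [3.4, 22.1, 11.6]
gripper_width: 0.0149
grip_force: 41.0
```

```bash
python3 - <<'E'
from h import *
st();print(box(robot.observe()['tcp_pos']),robot.observe()['ft_torque']);W=cam('wrist');S=cam('side');P=cam('scene')
for p in(W,S,P):
  for n in('clamp','clamp_jaw'):
    for d in robot.spot_point(p,n)[:3]:print(n,np.round(d['xy']),round(d['p'],2),box(onz(p,d['xy'],.004 if n=='clamp' else .014)))
E
```

```text
t 26.35 tcp [0.5297 0.0383 0.0121] rpy [-179.91   -0.3    -9.6 ] F [ 3.4  22.11 11.62] w 0.0149 gf 41.0 j6 96.5
[ 0.0014 -0.0397  0.0121] [ 1.9436 -0.6742 -0.0399]
clamp [260. 267.] 0.91 [-0.0128 -0.0406  0.004 ]
clamp [244. 231.] 0.95 [-0.0103 -0.0356  0.004 ]
clamp_jaw [219. 224.] 0.93 [ 0.0843 -0.0363  0.014 ]
clamp_jaw [243. 231.] 0.72 [-0.0078 -0.0285  0.014 ]
clamp [146. 310.] 0.69 [-0.0724 -0.6728  0.004 ]
clamp [157. 224.] 0.63 [-0.2678 -0.4378  0.004 ]
clamp [280. 185.] 0.47 [-0.017  -0.0272  0.004 ]
clamp_jaw [164. 279.] 0.84 [-0.0936 -0.5677  0.014 ]
clamp_jaw [297. 201.] 0.77 [ 0.0804 -0.054   0.014 ]
```

Side force has built up: the gripper body is touching the latch side. I lift slightly, shift towards +y, then finish lowering.

Call:
arm_command(rows=[[[0, 0, 0, -0.004, 0], [0, 0, -0.004, -0.002, 0], [0, 0, -0.005, 0, 0], [0, 0, -0.004, 0, 0], [0, 0, 0, 0, 0]]])

```text
t: 27.22
tcp_pos: [0.5299, 0.0503, 0.0165]
eef_rot: [180.0, 0.0, -9.6]
contact_force: [-0.1, -1.2, -3.9]
gripper_width: 0.015
grip_force: 40.2
```

Call:
arm_command(rows=[[[0, 0, 0, 0.002, 0], [0, 0, 0, 0.002, 0], [0, 0, 0, 0.002, 0], [0, 0, 0, 0, 0]]])

```text
t: 27.55
tcp_pos: [0.5296, 0.0495, 0.0104]
eef_rot: [180.0, 0.0, -9.6]
contact_force: [-1.7, 1.3, 0.6]
gripper_width: 0.0148
grip_force: 40.7
```

Call:
arm_command(rows=[[[0, 0, 0, 0.001, 0], [0, 0, 0, 0.001, 0], [0, 0, 0, 0, 0]]])

```text
t: 27.8
tcp_pos: [0.5299, 0.0496, 0.0095]
eef_rot: [180.0, -0.0, -9.6]
contact_force: [-4.1, 0.2, 11.1]
gripper_width: 0.0149
grip_force: 41.9
```

```bash
python3 - <<'E'
from h import *
st();print(box(robot.observe()['tcp_pos']),robot.observe()['ft_torque'])
E
```

```text
t 27.8 tcp [0.5299 0.0496 0.0095] rpy [180.    -0.02  -9.63] F [-4.07  0.23 11.08] w 0.0149 gf 41.9 j6 97.9
[-0.0004 -0.0286  0.0095] [-0.0648  0.4899 -0.0301]
```

Call:
arm_command(rows=[[[0.35, 0, 0, 0, 0], [0.35, 0, 0, 0, 0], [0.35, 0, 0, -0.003, 0], [0.35, 0, 0, -0.005, 0], [0.35, 0, 0, -0.02, 0]]])

```text
t: 28.22
tcp_pos: [0.529, 0.0496, 0.0355]
eef_rot: [180.0, 0.2, -9.6]
contact_force: [-0.8, 0.1, -0.4]
gripper_width: 0.0298
grip_force: 0.0
```

Call:
arm_command(rows=[[[0.35, 0, 0, -0.04, 0], [0.35, 0, 0, -0.04, 0], [0.35, 0, 0, -0.04, 0], [0.35, 0, 0, -0.04, 0], [0.35, 0, 0, 0, 0]]])

```text
t: 28.63
tcp_pos: [0.5323, 0.0497, 0.2044]
eef_rot: [-179.9, -0.6, -9.6]
contact_force: [-0.1, -0.3, -0.1]
gripper_width: 0.03
grip_force: 0.0
```

```bash
python3 - <<'E'
from h import *
st();W=cam('wrist');save(W,'r.png');S=cam('side');P=cam('scene')
for p in(W,S,P):
  for n in('clamp','clamp_jaw','shelf_edge'):
    for d in robot.spot_point(p,n)[:2]:print(n,np.round(d['xy']),round(d['p'],2),box(onz(p,d['xy'],{'clamp':.004,'clamp_jaw':.014}.get(n,.053))))
q(S,'tray_handle',.134)
cl=lambda x,y,z:proj(W,C+B@np.array([x,y,z]))
print('tail exp',cl(-.106,-.0286,.02),'sh',cl(.046,-.0286,.053))
g=cv2.imread('pics/r.png')
cv2.imwrite('pics/r2.png',np.hstack([g[:,60:460],cv2.resize(cv2.cvtColor(S['image'],cv2.COLOR_RGB2BGR)[180:280,180:284],(400,384),interpolation=cv2.INTER_CUBIC)]))
go(.5717,.2906,.25,-9.5)
E
```

```text
t 28.6333 tcp [0.5323 0.0497 0.2044] rpy [-179.92   -0.64   -9.61] F [-0.1  -0.35 -0.12] w 0.03 gf 0.0 j6 97.9
clamp [260. 178.] 0.94 [-0.0124 -0.0298  0.004 ]
clamp [ 84. 332.] 0.33 [-0.2419  0.2221  0.004 ]
shelf_edge [230. 133.] 0.66 [0.0466 0.0003 0.053 ]
clamp [334. 166.] 0.94 [-0.2755 -0.4489  0.004 ]
clamp [242. 235.] 0.62 [-0.0089 -0.018   0.004 ]
clamp_jaw [344. 149.] 0.69 [-0.3051 -0.5593  0.014 ]
clamp_jaw [243. 235.] 0.64 [-0.0148 -0.0084  0.014 ]
shelf_edge [225. 225.] 0.75 [ 0.0506 -0.0086  0.053 ]
clamp [146. 310.] 0.7 [-0.0692 -0.6736  0.004 ]
clamp [158. 224.] 0.63 [-0.2661 -0.436   0.004 ]
clamp_jaw [125. 241.] 0.77 [-0.2999 -0.5556  0.014 ]
clamp_jaw [166. 283.] 0.71 [-0.0779 -0.5735  0.014 ]
shelf_edge [300. 182.] 0.96 [0.0528 0.0028 0.053 ]
shelf_edge [297. 199.] 0.29 [ 0.0856 -0.0647  0.053 ]
tray_handle [217.3 266. ] 0.84 [0.5707 0.2879 0.134 ]
tray_handle [244.8 233.9] 0.18 [0.501  0.1602 0.134 ]
tail exp [259.4035 254.2936] sh [259.5824 133.7153]
shift [ 0.0009 -0.2445 -0.0536] len 0.25 spin -0.12
```

Call:
arm_command(rows=[[[0.5, 0, -0.035, -0.01, 0], [0.5, 0, -0.035, 0, 0], [0.5, 0, -0.035, 0, 0], [0.5, 0, -0.035, 0, 0], [0.5, 0, -0.035, 0, 0]]])

```text
t: 29.7
tcp_pos: [0.5592, 0.2239, 0.2068]
eef_rot: [180.0, -0.0, -9.6]
contact_force: [0.0, -1.2, -0.5]
gripper_width: 0.0428
grip_force: 0.0
```

Call:
arm_command(rows=[[[0.5, 0, -0.035, 0, 0], [0.5, 0, -0.0345, 0, 0], [0.5, 0, 0, 0, 0], [0.5, 0, 0, 0, 0]]])

```text
t: 30.03
tcp_pos: [0.5704, 0.2923, 0.2061]
eef_rot: [180.0, 0.0, -9.5]
contact_force: [-0.1, -0.9, 0.3]
gripper_width: 0.0428
grip_force: 0.0
```

```bash
python3 - <<'E'
from h import *
st();W=cam('wrist');q(W,'tray_handle',.134);go(.5717,.2906,.1195,-9.5)
E
```

```text
t 30.0333 tcp [0.5704 0.2923 0.2061] rpy [179.97   0.04  -9.48] F [-0.11 -0.9   0.33] w 0.0428 gf 0.0 j6 120.7
tray_handle [259.  208.3] 0.63 [0.5666 0.2926 0.134 ]
shift [ 0.0011 -0.0006  0.087 ] len 0.087 spin -0.12
```

Call:
arm_command(rows=[[[0.5, 0.001, 0, 0.035, 0], [0.5, 0, 0, 0.03, 0], [0.5, 0, 0, 0.015, 0], [0.5, 0, 0, 0.005, 0], [0.5, 0, 0, 0, 0]]], newtons=70)

```text
t: 30.55
tcp_pos: [0.5716, 0.2894, 0.121]
eef_rot: [179.9, 0.1, -9.7]
contact_force: [-0.5, -0.1, -0.2]
gripper_width: 0.0429
grip_force: 0.0
```

Call:
arm_command(rows=[[[0, 0, 0, 0, 0], [0, 0, 0, 0, 0], [0, 0, 0, 0, 0], [0, 0, 0, 0, 0], [0, 0, 0, 0, 0]]])

```text
t: 30.97
tcp_pos: [0.5724, 0.2905, 0.1234]
eef_rot: [-180.0, -0.1, -9.6]
contact_force: [-0.6, -2.6, 6.6]
gripper_width: 0.0119
grip_force: 70.0
```

Call:
arm_command(rows=[[[0, 0, 0.0025, -0.0058, 0], [0, 0, 0.0026, -0.006, 0], [0, 0, 0.0064, -0.0112, 0], [0, 0, 0.0076, -0.0104, 0], [0, 0, 0.0087, -0.0095, 0]]])

```text
t: 31.38
tcp_pos: [0.5679, 0.2634, 0.1661]
eef_rot: [-179.9, -0.2, -9.6]
contact_force: [6.2, 0.3, -1.6]
gripper_width: 0.012
grip_force: 68.8
```

Call:
arm_command(rows=[[[0, 0, 0.0097, -0.0084, 0], [0, 0, 0.0106, -0.0073, 0], [0, 0, 0.0114, -0.0061, 0], [0, 0, 0.012, -0.0048, 0], [0, 0, 0.0124, -0.0034, 0]]])

```text
t: 31.8
tcp_pos: [0.5589, 0.2076, 0.1966]
eef_rot: [-179.9, -0.3, -9.6]
contact_force: [6.1, 0.5, -1.0]
gripper_width: 0.0121
grip_force: 69.1
```

Call:
arm_command(rows=[[[0, 0, 0.0127, -0.002, 0], [0, 0, 0.0129, -0.0006, 0], [0, 0, 0.0128, 0.0009, 0], [0, 0, 0.0127, 0.0023, 0], [0, 0, 0.0123, 0.0037, 0]]])

```text
t: 32.22
tcp_pos: [0.5487, 0.1444, 0.192]
eef_rot: [-180.0, -0.3, -9.6]
contact_force: [8.8, -2.5, -1.6]
gripper_width: 0.0121
grip_force: 69.0
```

```bash
python3 - <<'E'
from h import *
st();b=box(robot.observe()['tcp_pos']);print(b)
# arc: grip (y,z) relative to the open grasp point
o=box([.5724,.2905,.1234]);k=.115
c=o[1]-k*(-np.cos(2.79)),o[2]-k*np.sin(2.79)
a=np.arctan2(b[2]-c[1],-(b[1]-c[0]));print('q',a-.35,'radius',np.hypot(b[1]-c[0],b[2]-c[1]))
A=np.r_[np.linspace(a,.6,9),np.linspace(.6,.35,9)[1:]]
for u,v in zip(A,A[1:]):print(round(v-.35,3),'dy %.4f dz %.4f'%(k*(np.cos(v)-np.cos(u)),-k*(np.sin(v)-np.sin(u))))
E
```

```text
t 32.2167 tcp [0.5487 0.1444 0.192 ] rpy [-179.95   -0.31   -9.61] F [ 8.83 -2.52 -1.61] w 0.0121 gf 69.0 j6 107.7
[0.0024 0.068  0.192 ]
q 0.866387423304278 radius 0.11540579954614044
0.789 dy 0.0082 dz 0.0034
0.712 dy 0.0079 dz 0.0040
0.635 dy 0.0076 dz 0.0046
0.558 dy 0.0072 dz 0.0052
0.481 dy 0.0068 dz 0.0057
0.404 dy 0.0063 dz 0.0062
0.327 dy 0.0058 dz 0.0067
0.25 dy 0.0053 dz 0.0071
0.219 dy 0.0020 dz 0.0030
0.188 dy 0.0019 dz 0.0031
0.156 dy 0.0018 dz 0.0031
0.125 dy 0.0017 dz 0.0032
0.094 dy 0.0016 dz 0.0032
0.062 dy 0.0015 dz 0.0033
0.031 dy 0.0014 dz 0.0033
0.0 dy 0.0013 dz 0.0034
```

Call:
arm_command(rows=[[[0, -0.0005, 0.0082, 0.0034, 0], [0, -0.0005, 0.0079, 0.004, 0], [0, -0.0005, 0.0076, 0.0046, 0], [0, 0, 0.0072, 0.0052, 0], [0, 0, 0.0068, 0.0057, 0]]])

```text
t: 32.63
tcp_pos: [0.5426, 0.1073, 0.1692]
eef_rot: [-179.9, -0.5, -9.6]
contact_force: [15.3, -5.0, -2.7]
gripper_width: 0.0124
grip_force: 69.1
```

Call:
arm_command(rows=[[[0, 0, 0.0063, 0.0062, 0], [0, 0, 0.0058, 0.0067, 0], [0, 0, 0.0027, 0.0036, 0], [0, 0, 0.0026, 0.0035, 0], [0, 0, 0, 0, 0]]])

```text
t: 33.05
tcp_pos: [0.5398, 0.0899, 0.1487]
eef_rot: [-180.0, -0.5, -9.6]
contact_force: [14.4, -6.5, -0.7]
gripper_width: 0.0121
grip_force: 69.2
```

```bash
cat >> h.py <<'E'
def swing():
    k=.115;b=box(robot.observe()['tcp_pos']);o=box([.5724,.2905,.1234]);c=o[1]-k*(-np.cos(2.79)),o[2]-k*np.sin(2.79)
    print('q',np.arctan2(b[2]-c[1],-(b[1]-c[0]))-.35,'radius',np.hypot(b[1]-c[0],b[2]-c[1]))
E
python3 - <<'E'
from h import *
st();swing()
E
```

```text
t 33.05 tcp [0.5398 0.0899 0.1487] rpy [-179.98   -0.5    -9.63] F [14.35 -6.52 -0.65] w 0.0121 gf 69.2 j6 102.3
q 0.24783845215732148 radius 0.11525733674807244
```

Call:
arm_command(rows=[[[0, 0.0005, 0.002, 0.003, 0], [0, 0.0005, 0.0019, 0.0031, 0], [0, 0, 0.0018, 0.0031, 0], [0, 0, 0.0017, 0.0032, 0]]])

```text
t: 33.38
tcp_pos: [0.5388, 0.083, 0.137]
eef_rot: [-180.0, -0.4, -9.6]
contact_force: [8.6, -5.4, 6.5]
gripper_width: 0.0123
grip_force: 70.2
```

Call:
arm_command(rows=[[[0, 0, 0.0016, 0.0032, 0], [0, 0, 0.0015, 0.0033, 0], [0, 0, 0.0007, 0.0016, 0], [0, 0, 0, 0, 0]]])

```text
t: 33.72
tcp_pos: [0.5382, 0.0792, 0.1288]
eef_rot: [-180.0, -0.4, -9.6]
contact_force: [8.5, -6.9, 4.7]
gripper_width: 0.0123
grip_force: 70.0
```

```bash
python3 - <<'E'
from h import *
st();swing()
E
```

```text
t 33.7167 tcp [0.5382 0.0792 0.1288] rpy [-179.98   -0.42   -9.62] F [ 8.53 -6.95  4.75] w 0.0123 gf 70.0 j6 101.1
q 0.0516966809441291 radius 0.11520506955224519
```

Call:
arm_command(rows=[[[0, 0, 0.0007, 0.0016, 0], [0, 0, 0.0007, 0.0017, 0], [0, 0, 0, 0, 0]]])

```text
t: 33.97
tcp_pos: [0.538, 0.0778, 0.1254]
eef_rot: [-180.0, -0.4, -9.6]
contact_force: [9.4, -6.0, 2.5]
gripper_width: 0.0121
grip_force: 69.6
```

Call:
arm_command(rows=[[[0, 0, 0.0006, 0.0015, 0], [0, 0, 0.0003, 0.001, 0], [0, 0, 0, 0, 0]]])

```text
t: 34.22
tcp_pos: [0.5379, 0.0771, 0.1236]
eef_rot: [-180.0, -0.4, -9.6]
contact_force: [7.9, -5.8, 9.4]
gripper_width: 0.0123
grip_force: 70.5
```

```bash
python3 - <<'E'
from h import *
st();swing()
E
```

```text
t 34.2167 tcp [0.5379 0.0771 0.1236] rpy [-179.97   -0.44   -9.61] F [ 7.87 -5.8   9.39] w 0.0123 gf 70.5 j6 100.9
q 0.002248591182229809 radius 0.1152365273569005
```

Call:
arm_command(rows=[[[0, 0, 0.0003, 0.0008, 0], [0, 0, 0, 0.0004, 0], [0, 0, 0, 0, 0]]])

```text
t: 34.47
tcp_pos: [0.538, 0.0771, 0.1234]
eef_rot: [-179.9, -0.5, -9.6]
contact_force: [3.1, -2.9, 21.8]
gripper_width: 0.0124
grip_force: 72.2
```

```bash
python3 - <<'E'
from h import *
st();swing()
E
```

```text
t 34.4667 tcp [0.538  0.0771 0.1234] rpy [-179.94   -0.5    -9.61] F [ 3.07 -2.92 21.83] w 0.0124 gf 72.2 j6 100.9
q 0.0005123387252404799 radius 0.11520524798435032
```

The tray is on the hard stop. Before letting go, I test the catch with a light upward pull.

Call:
arm_command(rows=[[[0, 0, 0, -0.001, 0], [0, 0, 0, -0.0012, 0], [0, 0, 0, 0, 0]]])

```text
t: 34.72
tcp_pos: [0.5379, 0.0773, 0.1242]
eef_rot: [-179.9, -0.4, -9.6]
contact_force: [9.7, -2.1, 4.2]
gripper_width: 0.0123
grip_force: 69.7
```

```bash
python3 - <<'E'
from h import *
st();swing()
E
```

```text
t 34.7167 tcp [0.5379 0.0773 0.1242] rpy [-179.93   -0.45   -9.62] F [ 9.75 -2.06  4.24] w 0.0123 gf 69.7 j6 100.9
q 0.008134144534397536 radius 0.11533833423312613
```

Call:
arm_command(rows=[[[0, 0, -0.0004, -0.001, 0], [0, 0, -0.0004, -0.001, 0], [0, 0, 0, 0, 0]]])

```text
t: 34.97
tcp_pos: [0.5378, 0.0775, 0.1247]
eef_rot: [-180.0, -0.4, -9.6]
contact_force: [14.5, -5.6, -11.7]
gripper_width: 0.012
grip_force: 69.5
```

```bash
python3 - <<'E'
from h import *
st();swing()
E
```

```text
t 34.9667 tcp [0.5378 0.0775 0.1247] rpy [-180.     -0.36   -9.61] F [ 14.46  -5.57 -11.66] w 0.012 gf 69.5 j6 100.9
q 0.01302866174195988 radius 0.11531972038484861
```

It holds against a 12 N pull, so the latch has caught. I relax, open the fingers and retreat.

Call:
arm_command(rows=[[[0, 0, 0.0003, 0.0012, 0], [0.5, 0, 0, 0, 0], [0.5, 0, 0, 0, 0], [0.5, 0, 0, 0, 0], [0.5, 0, 0, -0.01, 0]]])

```text
t: 35.38
tcp_pos: [0.5342, 0.078, 0.1322]
eef_rot: [180.0, 0.2, -9.6]
contact_force: [0.0, 0.5, -0.6]
gripper_width: 0.0429
grip_force: 0.0
```

Call:
arm_command(rows=[[[0.5, 0, 0, -0.03, 0], [0.5, 0, 0, -0.04, 0], [0.5, 0, 0, -0.04, 0], [0.5, 0, 0, -0.04, 0], [0.5, 0, 0, 0, 0]]])

```text
t: 35.8
tcp_pos: [0.5369, 0.0782, 0.2913]
eef_rot: [-179.9, -0.6, -9.6]
contact_force: [1.3, -0.7, 0.8]
gripper_width: 0.0426
grip_force: 0.0
```

```bash
python3 - <<'E'
from h import *
st();W=cam('wrist');q(W,'tray_handle',.134)
for n,f,(x0,x1,y0,y1) in(('scene','a0.png',(265,320,142,185)),('side','a1.png',(205,275,195,225))):
    p=cam(n);save(p,'z_'+n+'.png');a=cv2.imread('pics/'+f,0);b=cv2.imread('pics/z_%s.png'%n,0)
    t=a[y0:y1,x0:x1];r=cv2.matchTemplate(b[y0-15:y1+15,x0-15:x1+15],t,cv2.TM_CCOEFF_NORMED);_,m,_,l=cv2.minMaxLoc(r);print(n,m,l[0]-15,l[1]-15)
    for k in('wrench','glue','jar','offcut'):q(p,k,0)
E
```

```text
t 35.8 tcp [0.5369 0.0782 0.2913] rpy [-179.88   -0.63   -9.61] F [ 1.31 -0.66  0.81] w 0.0426 gf 0.0 j6 100.9
tray_handle [258.  182.4] 0.94 [0.5299 0.0806 0.134 ]
tray_handle [506.2 153.8] 0.19 [ 0.5181 -0.1731  0.134 ]
scene 0.995945155620575 0 0
wrench [224.2 251.1] 0.71 [ 0.4666 -0.2823  0.    ]
glue [281.  288.1] 0.59 [ 0.698  -0.3054  0.    ]
jar [325.3 246.7] 0.87 [ 0.7682 -0.1007  0.    ]
offcut [271.5 116.9] 0.84 [0.3215 0.3585 0.    ]
side 0.7612580060958862 0 0
wrench [263.5 170.3] 0.66 [ 0.4723 -0.2811  0.    ]
glue [210.2 162.1] 0.84 [ 0.6974 -0.3158  0.    ]
jar [183.3 200.8] 0.84 [ 0.7665 -0.0899  0.    ]
offcut [296.4 313.6] 0.65 [0.3273 0.3516 0.    ]
```

The tray matches its closed pose exactly (zero shift in both views), and the other things are where they were.

```bash
python3 -c "
from station import robot
print(robot.finish_job())"
```

```text
the job is handed in; nothing more can be done
None
```

The small grey F-clamp lies flat in the toolbox with its fixed-jaw end about 38 mm under the shelf, the tray is shut with the latch caught, and the job is handed in at about 36 s; the gripper body briefly touched the toolbox's latch side at about 22 N.

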